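# Change over the packing turntable and load the jars

### The job

Change the packing turntable over to the four-jar top: drive the single-jar top loose with the drift pushed through the slot in the spindle nose (do not pull it out of the taper by hand), stand it by its flange across the two rails of the rack, and lay the drift back in its steel tray. Take the four-jar top from the rack, start its shank in the socket with the tang about an eighth of a turn off the slot, then push and twist until the tang drops in and the top is fully home with no gap under the flange. Stand every jar that is there upright on a rubber pad of the four-jar top, one to a pad, leaving the other things on the counter alone.

Things in the scene. Friction and masses are not known exactly. Their poses are not given: they have to be found in the camera images.
- turntable: Packing turntable, bolted down: white housing 190 x 150 mm, 40 mm high, origin under its centre on the counter, with a grey control box 38 mm high reaching 135 mm towards +x; the upright steel spindle nose, 60 mm across, rises from its centre to 128 mm. The drift slot runs through the nose along y.
- socket_mouth (a point): Centre of the nose's top face, 128 mm above the counter, same axes. Mouth of the tapered socket: 37 mm wide here, 29 mm at its bottom, 42 mm deep. Sprung steel strips in it grip a shank over its last 7 mm of travel (about 10 to 20 N to push home or pull out). At its bottom is a ledge cut only by the 13 mm wide slot along y, into which the tang drops.
- slot_floor (a point): Centre of the flat floor of the drift slot, on the spindle axis, 48 mm above the counter. The slot is 13 mm wide and 38 mm high, runs along y and leaves the nose 30 mm from here on both sides. With a top fully home, the end of its tang is 23 mm above this floor.
- single_mid (a point): Single-jar top, in the socket at the start: aluminium drum 62 mm across, 40 mm high, this point at its centre. Its flat underside, 20 mm below, is the flange that lands on the nose; the taper shank hangs from it. 0.32 kg. Once raised about 7 mm it is out of the taper's grip and stays up loosely in the socket.
- single_tang (a point): End of the single-jar top's shank, on its axis. The shank: 34 mm across at the flange, 26 mm across 40 mm below it, then a flat tang 22 mm wide (along y), 9 mm thick (along x), whose end is this point, 57 mm below the flange.
- four_grip (a point): Four-jar top: round aluminium tray 204 mm across, floor 8 mm thick, rim 10 mm high; its flat underside is the flange. This point is in the black grip bar at its middle, 36 mm above the flange: bar 18 mm thick (x), 50 mm long (y), from 18 to 58 mm above the flange. 0.5 kg. At the start it hangs on the rack's rails. Fully home, this point is 36 mm above the socket mouth.
- four_tang (a point): End of the four-jar top's shank, 57 mm below its flange; the same shank as the single-jar top's, tang 22 mm wide along y, 9 mm thick along x. With the tang crossways on the ledge above the slot, the top stands 15 mm higher than fully home.
- four_pad0 (a point): Centre of a round rubber pad on the four-jar tray's floor (+47, +47 mm from the tray's middle in its x, y), 56 mm across, flush with the floor, 8 mm above the flange.
- four_pad1 (a point): Centre of a round rubber pad on the four-jar tray's floor (-47, +47 mm from the tray's middle in its x, y), 56 mm across, flush with the floor, 8 mm above the flange.
- four_pad2 (a point): Centre of a round rubber pad on the four-jar tray's floor (-47, -47 mm from the tray's middle in its x, y), 56 mm across, flush with the floor, 8 mm above the flange.
- four_pad3 (a point): Centre of a round rubber pad on the four-jar tray's floor (+47, -47 mm from the tray's middle in its x, y), 56 mm across, flush with the floor, 8 mm above the flange.
- rack_berth (a point): Free berth of the fixed rack: midway between its two steel rails, level with their tops, 80 mm above the counter. The rails run along x, each 12 mm wide, 44 mm clear between them; they end 70 mm from here towards -x and 260 mm towards +x. The four-jar top hangs about 170 mm from here towards +x.
- drift_grip (a point): Drift (wedge tool) lying on its flat underside: centre of its wooden handle, 30 mm wide (y), 34 mm high, 60 mm long (x), 17 mm above the underside. Steel blade 8 mm thick points along +x, tip 152 mm from here; blade 16 mm high at the tip, rising evenly to 34 mm at 72 mm from the tip, then 34 mm to the handle. Underside flat end to end. 0.28 kg; blade oiled, slides easily.
- drift_tip (a point): Tip of the drift's blade, 8 mm above the underside (same axes as the grip).
- drift_tray_in (a point): Centre of the floor of the drift's shallow steel tray, 260 mm (x) by 110 mm (y) outside, its rim 3 mm thick and 7 mm above the counter, its floor 3 mm above the counter. Fixed.
- jar0_mid (a point): A closed amber glass jar with a brass lid, 50 mm across and 52 mm high, this point at its centre, half-way up. About 0.15 kg. Not every jar is there in every run.
- jar1_mid (a point): A closed amber glass jar with a brass lid, 50 mm across and 52 mm high, this point at its centre, half-way up. About 0.15 kg. Not every jar is there in every run.
- jar2_mid (a point): A closed amber glass jar with a brass lid, 50 mm across and 52 mm high, this point at its centre, half-way up. About 0.15 kg. Not every jar is there in every run.
- jar3_mid (a point): A closed amber glass jar with a brass lid, 50 mm across and 52 mm high, this point at its centre, half-way up. About 0.15 kg. Not every jar is there in every run.
- cup_stack: A stack of clear plastic cups, 62 mm across and 75 mm high; origin under its centre. Leave alone.
- date_stamp: A hand stamp with a turned wooden handle, 64 mm high; origin under its centre. Leave alone.
- tape_dispenser: A white tape dispenser, 140 x 55 mm and 94 mm high; origin under its centre. Leave alone.
- pen: A black marker pen, 120 mm long, 12 mm thick; origin under its centre. Leave alone.
Not all that is in view belongs to the job. Of the things like the part that bears drift_grip, leave any that is red; of the rest the larger one is meant.

How it is judged:
On the way, in this order (a step that is already met when the one before it is completed fails the run):
1. the drift, bearing under the tang in the slot, has raised the single-jar top at least 5 mm out of the taper, with no finger on it (z of single_mid in the frame of socket_mouth above 0.025 m and horizontal distance between single_mid and socket_mouth below 0.006 m and horizontal distance between drift_tip and slot_floor below 0.11 m and x of drift_tip in the frame of slot_floor between -0.012 and 0.012 m and z of drift_grip in the frame of slot_floor between 0.003 and 0.035 m and contact force between single_top and the fingers below 0.5 N and contact force between drift and single_top above 0.5 N), for 0.1 s.
2. the four-jar top's shank is in the socket, its tang still well off the slot (30 degrees or more) (z of four_grip in the frame of socket_mouth below 0.06 m and horizontal distance between four_grip and socket_mouth below 0.006 m and angle between the y axis of four_grip and the y axis of socket_mouth, either way round above 0.5 rad and angle between four_grip's own z axis and vertical below 0.15 rad), for 0.1 s.
3. the four-jar top is fully home in the taper, tang in the slot (z of four_grip in the frame of socket_mouth below 0.0385 m and horizontal distance between four_grip and socket_mouth below 0.004 m and angle between the y axis of four_grip and the y axis of socket_mouth, either way round below 0.22 rad and angle between four_grip's own z axis and vertical below 0.05 rad), for 0.2 s.
At the end, for the whole second after the job is handed in: Four-jar top home (gap under 2.5 mm, 4 mm off axis, tang within 12 deg of the slot); single-jar top upright on the rails, flange within 4 mm of them; drift flat in its tray; each jar present upright within 15 mm of a pad's centre; all at rest (all of step 3 and z of single_mid in the frame of rack_berth between 0.016 and 0.024 m and y of single_mid in the frame of rack_berth between -0.012 and 0.012 m and x of single_mid in the frame of rack_berth between -0.065 and 0.25 m and angle between single_mid's own z axis and vertical below 0.07 rad and x of drift_grip in the frame of drift_tray_in between -0.125 and 0.125 m and y of drift_grip in the frame of drift_tray_in between -0.053 and 0.053 m and x of drift_tip in the frame of drift_tray_in between -0.132 and 0.132 m and z of drift_grip in the frame of drift_tray_in below 0.021 m and (horizontal distance between jar0_mid and four_pad0 below 0.015 m or horizontal distance between jar0_mid and four_pad1 below 0.015 m or horizontal distance between jar0_mid and four_pad2 below 0.015 m or horizontal distance between jar0_mid and four_pad3 below 0.015 m) and z of jar0_mid in the frame of four_pad0 between 0.02 and 0.032 m and angle between each of jar0_mid, jar1_mid, jar2_mid, jar3_mid's own z axis and vertical below 0.12 rad and (horizontal distance between jar1_mid and four_pad0 below 0.015 m or horizontal distance between jar1_mid and four_pad1 below 0.015 m or horizontal distance between jar1_mid and four_pad2 below 0.015 m or horizontal distance between jar1_mid and four_pad3 below 0.015 m) and z of jar1_mid in the frame of four_pad0 between 0.02 and 0.032 m and (horizontal distance between jar2_mid and four_pad0 below 0.015 m or horizontal distance between jar2_mid and four_pad1 below 0.015 m or horizontal distance between jar2_mid and four_pad2 below 0.015 m or horizontal distance between jar2_mid and four_pad3 below 0.015 m) and z of jar2_mid in the frame of four_pad0 between 0.02 and 0.032 m and (horizontal distance between jar3_mid and four_pad0 below 0.015 m or horizontal distance between jar3_mid and four_pad1 below 0.015 m or horizontal distance between jar3_mid and four_pad2 below 0.015 m or horizontal distance between jar3_mid and four_pad3 below 0.015 m) and z of jar3_mid in the frame of four_pad0 between 0.02 and 0.032 m and linear speed of each of four_top, single_top, drift, jar0, jar1, jar2, jar3 below 0.02 m/s); the robot touches nothing.
It fails at once if the cup stack is pushed or knocked (moved more than 30 mm) (distance of cup_stack from where it was at the start of the episode above 0.03 m).
It fails at once if the date stamp is pushed or knocked (moved more than 30 mm) (distance of date_stamp from where it was at the start of the episode above 0.03 m).
It fails at once if the tape dispenser is pushed or knocked (moved more than 30 mm) (distance of tape_dispenser from where it was at the start of the episode above 0.03 m).
It fails at once if the pen is pushed or knocked (moved more than 30 mm) (distance of pen from where it was at the start of the episode above 0.03 m).
Of jar0, jar1, jar2, jar3 only 2 to 4 are there at a start; the rules pass over those that are not, and their reading is None.
At some moment in a run one of jar0, jar1, jar2, jar3, drift may be knocked a few centimetres aside while the robot is not near it.
It also fails if it takes over 210 s, if anything falls off the work surface, if the arm or the gripper's body presses on something with over 40 N, if the wrist force passes 120 N, or if a joint passes its speed limit or range.

### The arm

A 7-joint arm with a two-finger parallel gripper is mounted at the origin on the work surface. World frame = base frame: x ahead of the robot, y to its left, z up, the work surface at z = 0. Lengths are in m, angles in rad, forces in N, time in s.
With the tool pointing down it reaches from about 0.4 to 0.85 m from the base axis. Payload 10.4 kg.
Tool frame: the origin (TCP) lies at the very end of the fingers, on their centre line; the grasp point (between the pads) lies 19 mm behind it; z points along the fingers, y is the direction in which the jaws open and shut (so a half turn about z gives the same grasp; the last joint's range is limited). The gripper opens to 87 mm and grips with 3 to 60 N. Pads are 19 mm wide; open, the fingers measure 117 mm over their backs; the gripper's body (75 mm by 190 mm) begins 51 mm behind the grasp point.
Start: joints at [-0.023, 0.332, -0.065, 1.46, 0.022, 1.35, -0.088], TCP at [0.625, 0, 0.223] pointing down, gripper open.
Joint ranges: [-2.6, 2.6], [-0.5, 2.12], [-1.47, 1.34], [0.16, 2.42], [-1.27, 4.41], [0.06, 2.06], [-2.6, 2.6]. Speed limits (rad/s): [2.22, 2.22, 2.79, 2.79, 3.14, 3.14, 3.14].

### API

Orientations are given as a unit quaternion [x, y, z, w].
In Python, from bench import r, eyes, job gives the robot as it stands. The module is installed in compiled form; this text tells all that it offers.
- The arm moves only by the tool play_rows, never from a script. Its argument "motion" is a list of rows, each a list of 7 numbers: the shift along the tool's x, y, z as a fraction of full scale, then the turn, a rotation vector about the tool's x, y, z as a fraction of full scale, then the opening in per cent of the stroke, from 0 (shut) to 100 (fully open). A call has 1 to 5 rows; each row is the pose to reach, as a shift and turn from the pose commanded when the call began, along the tool's axes at that moment; what a row does not reach only later rows make up. Full scale, the value 1, is 0.2 m for a shift and 90 degrees for a turn. A row lasts 1/8 s, in which the tool goes at most 62.5 mm and 10.7 degrees, less where a joint would pass 70% of its speed; a pose out of reach is approached as far as the arm can. A call with a number of a shift or a turn outside -1 to 1 is refused whole. A call with a gripper value outside its range is refused whole. The fingers move at their own pace and stop on an object; "squeeze" is the grip in N (left out, the last holds). Time passes only in rows, so rows that repeat a pose let the fingers close. It gives the time, the measured TCP pose, the force and the opening at its end, in the units of the state.
- r.read_state(): the state, without advancing time (a new reading comes with each control period).
- eyes.camera(name): name is "scene" or "side" or "wrist"; returns a dict with "image" (400x640x3 uint8, red, green, blue), "mtx" (3x3 intrinsics, pixels), "R" (3x3) and "t" (3): a world point X has camera coordinates R X + t. Camera axes: x right, y down, z forward; pixel columns grow to the right and rows downward; lengths in m; the calibration is good to about 2 mm. A picture is of the moment at which its call begins. There is no depth.
- job.close_job(): hands the job in, once; it reports no verdict.
Trained networks look in a picture, given as the dict that the camera call returned (one of the last four; its "shot" number tells which), for a name from the list of things; names that differ only in an ending like _2 or _b are one class to them, and where a whole thing is asked for, a point or a joint stands for the part that bears it (a point fixed in the world has none). Each returns a list of dicts, best first, with "p" (0 to 1); they miss things now and then, are a little off and sometimes report something else, mostly with a low value. They report only what shows in the picture. A call takes as long as a camera call. They do not tell look-alikes from the thing itself.
- eyes.regions_of(picture, label): "region" (400x640 bool, what is visible of it) and "xy" ([column, row] in pixels, amid what is visible of it).
- eyes.landmark_of(picture, label): "xy" ([column, row] in pixels: a listed point, or the origin of a listed thing).
The state is a dict: "time": time; "joint_positions": joint angles; "joint_vel": joint speeds; "joint_torque": joint torques, N m; "ee_pos": TCP position; "eef_rot": TCP orientation; "ft_force": force on the tool from outside, world axes, zero at the start; "torque": the same for the moment, N m; "width": finger opening in m.
Only numpy, scipy, OpenCV 4.12 (cv2) and the standard library are available. Lean on these libraries where they do the work, as an engineer would, in place of code of your own. Each camera call takes 0.05 s, during which the arm holds its last target. There are 200 camera calls.

## Working session

There is one attempt and no reset: what is moved stays moved. The work goes in short steps, Python scripts to look and compute and a tool call to move; the robot and the scene stay as the last step left them, time stands still between calls to the robot, and variables do not carry over. Pictures are saved under pics/ and viewed, about 12 in all and at most 16, crops included, and the job is handed in when it is done.

Besides the shell and the picture viewer there is one more tool, called by a JSON object that holds its "op" and its "data". play_rows: Moves the arm, as the interface text tells. Shift numbers are shares of 0.2 m and turn numbers shares of 90 degrees, none past 1 either way. Its arguments: {"type":"object","properties":{"motion":{"type":"array","items":{"type":"array","items":{"type":"number"}}},"squeeze":{"type":"number"}},"required":["motion"]}

```bash
mkdir -p pics
cat > h.py <<'E'
import numpy as np, cv2
from bench import r, eyes, job
def snap(n): return eyes.camera(n)
def save(p,f,crop=None,s=1):
    im=p["image"][:,:,::-1]
    if crop: im=im[crop[1]:crop[3],crop[0]:crop[2]]
    cv2.imwrite("pics/"+f,cv2.resize(im,None,fx=s,fy=s,interpolation=cv2.INTER_CUBIC))
def ray(p,xy):
    d=np.linalg.inv(p["mtx"])@np.array([xy[0],xy[1],1.]); return -p["R"].T@p["t"], p["R"].T@d
def at_z(p,xy,z):
    c,d=ray(p,xy); return c+d*(z-c[2])/d[2]
def tri(obs):
    A=np.zeros((3,3));b=np.zeros(3)
    for p,xy in obs:
        c,d=ray(p,xy);d=d/np.linalg.norm(d);M=np.eye(3)-np.outer(d,d);A+=M;b+=M@c
    X=np.linalg.solve(A,b)
    e=max(np.linalg.norm(np.cross(X-c,d/np.linalg.norm(d))) for c,d in (ray(p,xy) for p,xy in obs))
    return X,e
def proj(p,X):
    q=p["mtx"]@(p["R"]@np.array(X)+p["t"]); return q[:2]/q[2]
E
python3 - <<'E'
from h import *
np.set_printoptions(precision=3,suppress=True)
for n in ["scene","side"]:
    p=snap(n); save(p,n+"0.png"); print(n,-p["R"].T@p["t"],p["R"][2])
    for l in ["socket_mouth","slot_floor","single_mid","four_grip","four_tang","rack_berth","drift_grip","drift_tip","drift_tray_in","jar0_mid","turntable","cup_stack","date_stamp","tape_dispenser","pen","four_pad0"]:
        print(l,[(np.round(d["xy"]).astype(int).tolist(),round(d["p"],2)) for d in eyes.landmark_of(p,l)][:6])
E
```

```text
scene [ 1.002 -0.408  1.052] [-0.445  0.333 -0.831]
socket_mouth [([350, 206], 0.57)]
slot_floor [([345, 222], 0.93), ([346, 226], 0.6)]
single_mid [([347, 200], 0.71), ([410, 233], 0.54)]
four_grip [([422, 163], 0.86), ([346, 298], 0.21)]
four_tang [([192, 265], 0.42)]
rack_berth [([378, 144], 0.72)]
drift_grip [([294, 199], 0.72), ([263, 231], 0.61), ([200, 208], 0.6), ([348, 221], 0.36)]
drift_tip [([236, 201], 0.82), ([292, 270], 0.65), ([283, 177], 0.53)]
drift_tray_in [([279, 250], 0.66)]
jar0_mid [([191, 264], 0.84), ([433, 185], 0.56), ([437, 162], 0.21)]
turntable [([348, 226], 0.87)]
cup_stack [([378, 142], 0.62), ([347, 297], 0.6)]
date_stamp [([408, 232], 0.52)]
tape_dispenser [([297, 342], 0.64)]
pen [([343, 176], 0.57)]
four_pad0 [([402, 178], 0.78), ([436, 161], 0.72), ([407, 159], 0.56)]
side [0.24  0.797 0.797] [ 0.225 -0.747 -0.625]
socket_mouth [([284, 199], 0.86)]
slot_floor [([287, 221], 0.57), ([269, 170], 0.29)]
single_mid [([287, 196], 0.8), ([260, 296], 0.62)]
four_grip [([234, 278], 0.81), ([289, 222], 0.71)]
four_tang [([261, 293], 0.39)]
rack_berth [([308, 300], 0.7), ([253, 264], 0.49)]
drift_grip [([414, 186], 0.72), ([352, 229], 0.72), ([352, 197], 0.67)]
drift_tip [([397, 207], 0.59), ([305, 189], 0.56), ([387, 246], 0.56)]
drift_tray_in [([329, 197], 0.79)]
jar0_mid [([368, 160], 0.6), ([304, 191], 0.43)]
turntable [([290, 234], 0.96), ([350, 196], 0.26)]
cup_stack [([255, 197], 0.75), ([270, 167], 0.55)]
date_stamp [([223, 259], 0.48)]
tape_dispenser [([272, 168], 0.69)]
pen [([335, 274], 0.68), ([251, 196], 0.21)]
four_pad0 [([210, 274], 0.87), ([252, 267], 0.82), ([260, 295], 0.79), ([218, 309], 0.72)]
```

Run:
```python
import cv2
for n in ["scene","side"]:
    im=cv2.imread(f"pics/{n}0.png")[90:400,140:500]
    cv2.imwrite(f"pics/{n}0c.png",cv2.resize(im,None,fx=1.93,fy=1.93,interpolation=cv2.INTER_CUBIC))
```

```text
(no output)
```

View pics/scene0c.png

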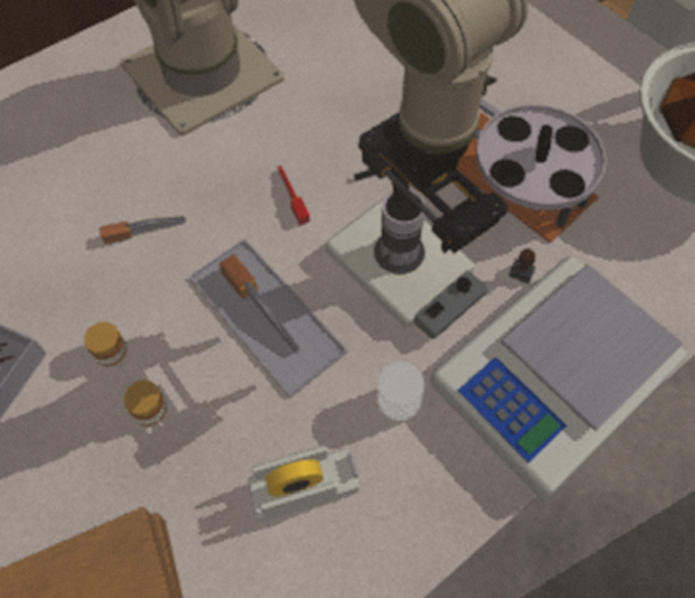

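View pics/side0c.png

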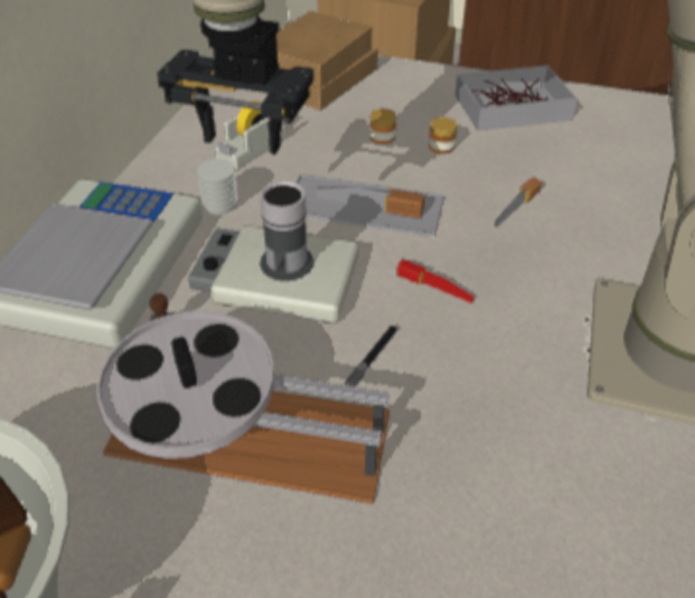

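Run:
```python
from h import *
np.set_printoptions(precision=3,suppress=True)
a=snap("scene");b=snap("side")
c=lambda x,y:(x/1.93+140,y/1.93+90)
def T(n,s,d): X,e=tri([(a,s),(b,d)]);print(n,X,round(e,4))
T("drift_grip",(263,231),(352,197));T("drift_tip",(292,270),(305,189))
T("dg2",c(238,272),c(405,204))
T("small_grip",c(117,233),c(532,185))
T("jarA",c(104,345),c(442,136));T("jarB",c(145,402),c(383,127))
T("turntable",(348,226),(290,234));T("slotfloor",(345,222),(287,221));T("mouth",(350,206),(284,199));T("single",(347,200),(287,196))
T("four_grip",(422,163),c(184,362))
T("cup",c(400,390),c(218,187));T("tape",c(300,483),c(242,133));T("stamp",c(522,262),c(158,305))
for n,q in [("railend up",(387,397)),("railend lo",(380,437)),("rail up far",(275,383)),("rail lo far",(260,420))]: print(n,at_z(b,c(*q),.08))
print("berth side z.08",at_z(b,(308,300),.08))
for n,q in [("box1",(416,325)),("box2",(486,287)),("hous left",(330,243)),("hous front",(408,320)),("hous right",(467,270))]: print(n,at_z(a,c(*q),.039))
for n,q in [("tray L",(191,279)),("tray T",(243,241)),("tray R",(345,352)),("tray B",(290,396))]: print(n,at_z(a,c(*q),.007))
for n,q in [("pen a",(350,383)),("pen b",(396,328))]: print(n,at_z(b,c(*q),.006))
for n,q in [("pad",(514,129)),("pad",(571,139)),("pad",(567,183)),("pad",(507,173)),("bar",(544,143))]: print(n,at_z(a,c(*q),.088 if n=="pad" else .13))
for l in ["jar0_mid"]:
  for p in (a,b): print([(d["xy"],round(d["p"],2)) for d in eyes.regions_of(p,l)])
```

```text
drift_grip [ 0.422 -0.193  0.017] 0.0001
drift_tip [ 0.581 -0.196  0.013] 0.0022
dg2 [ 0.428 -0.192  0.023] 0.0021
small_grip [ 0.235 -0.309  0.018] 0.004
jarA [ 0.409 -0.416  0.023] 0.0018
jarB [ 0.524 -0.411  0.024] 0.0012
turntable [0.561 0.023 0.009] 0.0038
slotfloor [0.567 0.011 0.049] 0.0018
mouth [0.57  0.019 0.134] 0.0002
single [0.558 0.02  0.148] 0.0019
four_grip [0.58  0.299 0.121] 0.0
cup [ 0.735 -0.121  0.04 ] 0.0008
tape [ 0.758 -0.301  0.036] 0.0093
stamp [0.695 0.159 0.044] 0.0035
railend up [0.351 0.247 0.08 ]
railend lo [0.345 0.303 0.08 ]
rail up far [0.483 0.266 0.08 ]
rail lo far [0.481 0.321 0.08 ]
berth side z.08 [0.417 0.28  0.08 ]
box1 [ 0.671 -0.039  0.039]
box2 [0.689 0.086 0.039]
hous left [ 0.48  -0.053  0.039]
hous front [ 0.658 -0.043  0.039]
hous right [0.649 0.083 0.039]
tray L [ 0.382 -0.255  0.007]
tray T [ 0.373 -0.151  0.007]
tray R [ 0.63  -0.139  0.007]
tray B [ 0.635 -0.243  0.007]
pen a [0.414 0.183 0.006]
pen b [0.38  0.071 0.006]
pad [0.516 0.304 0.088]
pad [0.589 0.362 0.088]
pad [0.647 0.291 0.088]
pad [0.574 0.23  0.088]
bar [0.586 0.289 0.13 ]
[([191.7, 266.5], 0.93)]
[([367.1, 159.4], 0.58), ([234.2, 289.2], 0.27)]
```

```bash
cat >> h.py <<'E'
from scipy.spatial.transform import Rotation as Ro
def pose():
    s=r.read_state(); return np.array(s["ee_pos"]),Ro.from_quat(s["eef_rot"]),s
def target_R(yaw):  # tool y axis at world yaw (deg), z down
    y=np.array([np.cos(np.radians(yaw)),np.sin(np.radians(yaw)),0]);z=np.array([0,0,-1.]);return Ro.from_matrix(np.stack([np.cross(y,z),y,z],1))
def go(*tg):
    """print move numbers for a chain of (x,y,z,yaw) targets"""
    P,R,s=pose()
    yw=np.degrees(np.arctan2(*R.as_matrix()[[1,0],[1,1]])); print("t",round(s["time"],2),"at",P.round(4),"yaw",yw.round(1),"w",round(s["width"],4),"F",np.round(s["ft_force"],1),"q7",np.round(s["joint_positions"][6],2))
    for t in tg:
        d=R.inv().apply(np.array(t[:3])-P)/.2; T=target_R(t[3]); w=(R.inv()*T).as_rotvec()/(np.pi/2)
        print("  ->",t,"move",np.round(d,4),"turn",np.round(w,4)); P,R=np.array(t[:3]),T
E
python3 -c "
from h import *
go((.43,-.19,.25,90));go((.43,-.19,.25,-90))
print(pose()[1].as_matrix().round(3))"
```

```text
t 1.9 at [0.625  0.     0.2226] yaw 0.0 w 0.087 F [ 0.4 -0.1  0.4] q7 -0.09
  -> (0.43, -0.19, 0.25, 90) move [-0.95   -0.9751 -0.1372] turn [ 0.  0. -1.]
t 1.9 at [0.625  0.     0.2226] yaw 0.0 w 0.087 F [ 0.4 -0.1  0.4] q7 -0.09
  -> (0.43, -0.19, 0.25, -90) move [-0.95   -0.9751 -0.1372] turn [ 0. -0.  1.]
[[-0.  1.  0.]
 [ 1.  0. -0.]
 [-0.  0. -1.]]
```

{"op": "play_rows", "data": {"motion": [[-0.3,-0.3,-0.2,0,0,0.1,100],[-0.6,-0.6,-0.2,0,0,0.2,100],[-0.95,-0.975,-0.2,0,0,0.35,100],[-0.95,-0.975,-0.2,0,0,0.45,100],[-0.95,-0.975,-0.2,0,0,0.55,100]]}}

```text
time: 2.52
ee_pos: [0.4277, -0.1926, 0.2632]
eef_rot: [0.94, 0.342, 0.0, 0.0]
ft_force: [0.2, 0.2, -0.0]
width: 0.0865
```

{"op": "play_rows", "data": {"motion": [[0,0,0,0,0,0.11,100],[0,0,0,0,0,0.22,100],[0,0,0,0,0,0.33,100],[0,0,0,0,0,0.45,100],[0,0,0,0,0,0.45,100]]}}

```text
time: 3.15
ee_pos: [0.43, -0.19, 0.2627]
eef_rot: [1.0, 0.001, 0.0, 0.0]
ft_force: [0.7, 0.2, -0.1]
width: 0.087
```

Run:
```python
from h import *
np.set_printoptions(precision=4,suppress=True)
go()
w=snap("wrist");save(w,"w1.png"); a=snap("scene");b=snap("side")
P={n:[(d["xy"],round(d["p"],2),at_z(w,d["xy"],z).round(3)) for d in eyes.landmark_of(w,n)] for n,z in [("drift_grip",.02),("drift_tip",.011),("drift_tray_in",.003)]}
for k,v in P.items(): print(k,v)
save(a,"scene1.png",(140,90,500,400),1.93)
for n,p in (("a",a),("b",b)):
  for l in ["rack_berth","four_grip","socket_mouth","slot_floor","single_mid","jar0_mid"]: print(n,l,[(np.round(d["xy"],1),round(d["p"],2)) for d in eyes.landmark_of(p,l)][:5])
```

```text
t 3.15 at [ 0.43   -0.19    0.2627] yaw -89.9 w 0.087 F [ 0.7  0.2 -0.1] q7 -1.25
drift_grip [([315.6, 166.6], 0.92, array([ 0.435, -0.196,  0.02 ])), ([214.7, 199.4], 0.73, array([ 0.386, -0.05 ,  0.02 ]))]
drift_tip [([312.2, 42.8], 0.97, array([ 0.592, -0.191,  0.011])), ([199.9, 256.7], 0.88, array([ 0.288, -0.014,  0.011])), ([319.9, 259.3], 0.57, array([ 0.284, -0.204,  0.011]))]
drift_tray_in [([314.0, 115.0], 0.68, array([ 0.504, -0.193,  0.003]))]
a rack_berth [(array([377. , 144.3]), 0.86), (array([300.2, 341.8]), 0.47)]
a four_grip [(array([422.2, 167.1]), 0.75), (array([191.9, 265.2]), 0.26)]
a socket_mouth [(array([349.8, 204.8]), 0.7)]
a slot_floor [(array([347.8, 220.1]), 0.6)]
a single_mid [(array([279.3, 250.7]), 0.63), (array([346.6, 200.9]), 0.56)]
a jar0_mid [(array([194.4, 263. ]), 0.65), (array([347.9, 207.2]), 0.44)]
b rack_berth [(array([308.6, 299.8]), 0.75)]
b four_grip [(array([236.1, 274.2]), 0.65), (array([287.3, 198.9]), 0.46)]
b socket_mouth [(array([286.4, 200.4]), 0.9)]
b slot_floor [(array([286.3, 224. ]), 0.94)]
b single_mid [(array([287.8, 190.7]), 0.65), (array([286.7, 220.6]), 0.61)]
b jar0_mid [(array([366.8, 156.8]), 0.65), (array([352.3, 195.2]), 0.32)]
```

View pics/w1.png

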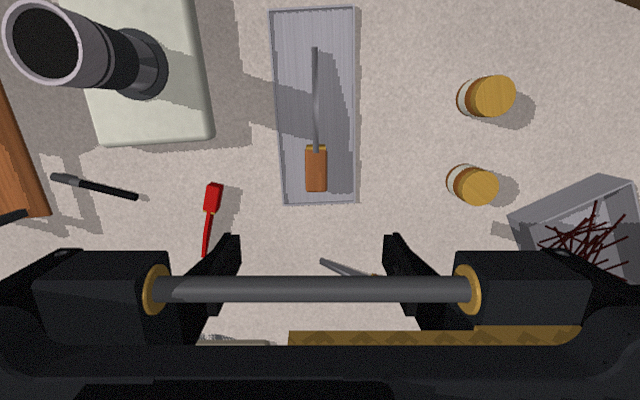

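View pics/scene1.png

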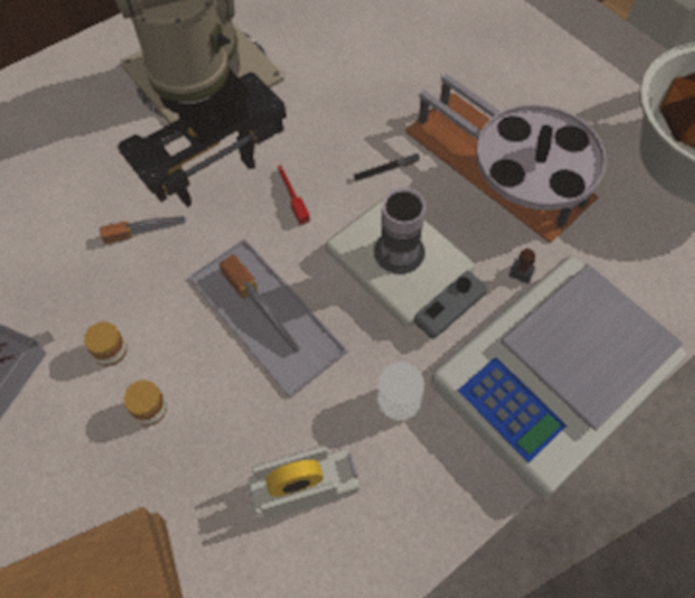

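Run:
```python
from h import *
np.set_printoptions(precision=4,suppress=True)
w=snap("wrist");a=snap("scene");b=snap("side")
print("cam",-w["R"].T@w["t"])
for n,q,z in [("hTL",(306,145),.037),("hTR",(327,145),.037),("hBL",(305,191),.037),("hBR",(327,192),.037),("tip",(315.5,47),.019),("bladebase",(316.5,143),.037),
 ("trTL",(269,10),.007),("trTR",(355,8),.007),("trBR",(358,203),.007),("trBL",(286,206),.007),("housBR",(214,135),.04),("housTR",(196,0),.04),("housBL",(104,146),.04)]: print(n,at_z(w,q,z))
g=w["image"]
c=lambda x,y:(x/1.93+140,y/1.93+90)
# drum top ellipse: scene & side
def T(n,s,d,*m): X,e=tri([(a,s),(b,d)]+list(m));print(n,X,round(e,4))
T("drumtop",c(405,206),c(284.5,196),(w,(41,41)))
for n,q in [("r1 -x end",(444,80)),("r2 -x end",(424,97)),("r1 at tray",(492,112)),("r2 at tray",(476,135))]: print(n,at_z(a,c(*q),.08))
for n,q in [("box1",(416,325)),("box2",(486,287)),("hous left",(330,243)),("hous top",(392,200)),("hous front",(408,320)),("hous right",(467,270))]: print(n,at_z(a,c(*q),.039))
for n,q in [("L",(213,279)),("F",(337,316)),("R",(358,243)),("B",(236,229))]: print("side hous",n,at_z(b,c(*q),.04))
T("bar",c(544,143),c(184,362))
for n,q in [("bar+",(550,126)),("bar-",(540,160))]: print(n,at_z(a,c(*q),.138))
for n,q in [("bar+",(178,338)),("bar-",(191,386))]: print(n,at_z(b,c(*q),.13))
for n,q in [("jarA",(477,187)),("jarB",(491,97))]: print(n,at_z(w,q,.052))
```

```text
cam [ 0.5148 -0.1898  0.425 ]
hTL [ 0.4668 -0.1827  0.037 ]
hTR [ 0.4668 -0.2103  0.037 ]
hBL [ 0.404  -0.1811  0.037 ]
hBR [ 0.4026 -0.2114  0.037 ]
tip [ 0.586  -0.1948  0.019 ]
bladebase [ 0.4694 -0.1965  0.037 ]
trTL [ 0.6296 -0.1368  0.007 ]
trTR [ 0.6318 -0.2438  0.007 ]
trBR [ 0.3767 -0.26    0.007 ]
trBL [ 0.3718 -0.1516  0.007 ]
housBR [ 0.4798 -0.0641  0.04  ]
housTR [ 0.6304 -0.0585  0.04  ]
housBL [0.4656 0.081  0.04  ]
drumtop [0.5611 0.0235 0.1659] 0.0039
r1 -x end [0.3556 0.2928 0.08  ]
r2 -x end [0.3643 0.2389 0.08  ]
r1 at tray [0.4618 0.307  0.08  ]
r2 at tray [0.4822 0.2509 0.08  ]
box1 [ 0.6715 -0.039   0.039 ]
box2 [0.6886 0.0857 0.039 ]
hous left [ 0.4802 -0.0532  0.039 ]
hous top [0.4766 0.0764 0.039 ]
hous front [ 0.6581 -0.043   0.039 ]
hous right [0.6491 0.0832 0.039 ]
side hous L [0.6499 0.0863 0.04  ]
side hous F [0.4567 0.1039 0.04  ]
side hous R [ 0.4715 -0.052   0.04  ]
side hous B [ 0.6629 -0.0282  0.04  ]
bar [0.5812 0.2975 0.1188] 0.0002
bar+ [0.5717 0.3156 0.138 ]
bar- [0.6098 0.2542 0.138 ]
bar+ [0.5983 0.2748 0.13  ]
bar- [0.5529 0.3343 0.13  ]
jarA [ 0.414  -0.4084  0.052 ]
jarB [ 0.5262 -0.406   0.052 ]
```

```bash
python3 -c "
from h import *
go((.428,-.1964,.08,-89.4),(.428,-.1964,.010,-89.4))"
```

```text
t 4.2 at [ 0.43   -0.19    0.2626] yaw -90.0 w 0.0871 F [ 0.1 -0.2 -0.5] q7 -1.26
  -> (0.428, -0.1964, 0.08, -89.4) move [-0.0102  0.0321  0.9128] turn [-0.     -0.0001 -0.0067]
  -> (0.428, -0.1964, 0.01, -89.4) move [0.   0.   0.35] turn [0. 0. 0.]
```

{"op": "play_rows", "data": {"motion": [[-0.01,0.032,0.25,0,0,-0.007,62],[-0.01,0.032,0.5,0,0,-0.007,62],[-0.01,0.032,0.75,0,0,-0.007,62],[-0.01,0.032,0.913,0,0,-0.007,62],[-0.01,0.032,0.913,0,0,-0.007,62]]}}

```text
time: 4.82
ee_pos: [0.4264, -0.1959, 0.0781]
eef_rot: [1.0, 0.006, -0.002, -0.001]
ft_force: [0.6, 0.5, 1.3]
width: 0.0551
```

{"op": "play_rows", "data": {"motion": [[0,0,0.15,0,0,0,62],[0,0,0.3,0,0,0,62],[0,0,0.35,0,0,0,62],[0,0,0.35,0,0,0,62],[0,0,0.35,0,0,0,10]], "squeeze": 45}}

```text
time: 5.45
ee_pos: [0.4291, -0.1967, 0.0114]
eef_rot: [1.0, 0.005, 0.001, 0.0]
ft_force: [0.1, -0.2, -0.1]
width: 0.0499
```

{"op": "play_rows", "data": {"motion": [[0,0,0,0,0,0,10],[0,0,0,0,0,0,10],[0,0,0,0,0,0,10]], "squeeze": 45}}

```text
time: 5.82
ee_pos: [0.4283, -0.1964, 0.0104]
eef_rot: [1.0, 0.006, 0.0, 0.0]
ft_force: [-1.1, 0.0, 6.0]
width: 0.0301
```

```bash
python3 -c "
from h import *
go((.428,-.1964,.22,-89.4),(.57,-.19,.22,3),)"
```

```text
t 5.83 at [ 0.4283 -0.1964  0.0104] yaw -89.4 w 0.0301 F [-1.1  0.   6. ] q7 -1.19
  -> (0.428, -0.1964, 0.22, -89.4) move [-1.0000e-03  0.0000e+00 -1.0478e+00] turn [ 0.0001 -0.0004  0.0004]
  -> (0.57, -0.19, 0.22, 3) move [ 0.7103 -0.0246  0.    ] turn [ 0.      0.     -1.0267]
```

{"op": "play_rows", "data": {"motion": [[0,0,-0.2,0,0,0,10],[0,0,-0.45,0,0,0,10],[0,0,-0.7,0,0,0,10],[0,0,-0.95,0,0,0,10],[0,0,-0.95,0,0,0,10]]}}

```text
time: 6.45
ee_pos: [0.4297, -0.197, 0.2034]
eef_rot: [1.0, 0.005, 0.003, 0.001]
ft_force: [-0.6, 0.2, -3.0]
width: 0.0296
```

{"op": "play_rows", "data": {"motion": [[0.15,0,0,0,0,-0.11,10],[0.3,0,0,0,0,-0.22,10],[0.45,0,0,0,0,-0.33,10],[0.6,0,0,0,0,-0.44,10],[0.65,0,0,0,0,-0.55,10]]}}

```text
time: 7.08
ee_pos: [0.5585, -0.1941, 0.1974]
eef_rot: [0.904, 0.427, -0.001, -0.001]
ft_force: [-0.1, 0.2, -1.9]
width: 0.0294
```

{"op": "play_rows", "data": {"motion": [[0,0,0,0,0,-0.11,10],[0,0,0,0,0,-0.22,10],[0,0,0,0,0,-0.33,10],[0,0,0,0,0,-0.44,10],[0,0,0,0,0,-0.45,10]]}}

```text
time: 7.7
ee_pos: [0.5572, -0.1948, 0.1982]
eef_rot: [0.703, 0.711, -0.001, -0.001]
ft_force: [0.7, -0.4, -2.4]
width: 0.0297
```

Run:
```python
from h import *
np.set_printoptions(precision=4,suppress=True)
go()
w=snap("wrist");save(w,"w2.png");print("cam",-w["R"].T@w["t"])
b=snap("side");a=snap("scene")
for p in (w,a,b):
  for n,z in [("drift_grip",.2),("drift_tip",.2),("socket_mouth",.128),("single_mid",.148),("slot_floor",.048)]:
    print(n,[(np.round(d["xy"],1),round(d["p"],2),at_z(p,d["xy"],z).round(3)) for d in eyes.landmark_of(p,n)][:3])
save(b,"side2.png",(200,120,440,300),3.3)
```

```text
t 7.7 at [ 0.5572 -0.1948  0.1982] yaw 0.6 w 0.0297 F [ 0.7 -0.4 -2.4] q7 0.27
cam [ 0.5586 -0.1119  0.3607]
drift_grip [(array([310.6, 249.7]), 0.95, array([ 0.559, -0.195,  0.2  ])), (array([152.4,  38.8]), 0.63, array([ 0.48 , -0.081,  0.2  ])), (array([ 72.8, 252.6]), 0.57, array([ 0.413, -0.198,  0.2  ]))]
drift_tip [(array([ 89.4, 182.3]), 0.98, array([ 0.433, -0.154,  0.2  ])), (array([55.2, 13.5]), 0.86, array([ 0.434, -0.07 ,  0.2  ]))]
socket_mouth []
single_mid []
slot_floor []
drift_grip [(array([200.3, 209.2]), 0.82, array([ 0.369, -0.324,  0.2  ])), (array([284.4, 227.3]), 0.68, array([ 0.549, -0.182,  0.2  ])), (array([295.4, 199.7]), 0.39, array([ 0.498, -0.112,  0.2  ]))]
drift_tip [(array([328.3, 199.9]), 0.76, array([ 0.552, -0.044,  0.2  ])), (array([239.6, 202.5]), 0.68, array([ 0.415, -0.232,  0.2  ])), (array([283.2, 228.4]), 0.39, array([ 0.55 , -0.187,  0.2  ]))]
socket_mouth [(array([349.5, 209.4]), 0.7, array([0.575, 0.013, 0.128]))]
single_mid [(array([349.8, 201.5]), 0.6, array([0.565, 0.022, 0.148]))]
slot_floor [(array([347.1, 220.8]), 0.67, array([0.56
[... 190 characters left out ...]
ay([ 0.563, -0.224,  0.2  ]))]
drift_tip [(array([294.5, 169.3]), 0.91, array([ 0.556, -0.034,  0.2  ])), (array([383.2, 246. ]), 0.64, array([0.278, 0.186, 0.2  ])), (array([396.3, 204.9]), 0.48, array([0.271, 0.038, 0.2  ]))]
socket_mouth [(array([286.6, 198.2]), 0.63, array([0.568, 0.006, 0.128])), (array([313.1, 138.5]), 0.45, array([ 0.597, -0.33 ,  0.128])), (array([304.9, 300.2]), 0.35, array([0.411, 0.317, 0.128]))]
single_mid [(array([290.7, 197.1]), 0.9, array([0.549, 0.022, 0.148])), (array([312.8, 140.6]), 0.61, array([ 0.583, -0.283,  0.148])), (array([337.6, 155.1]), 0.19, array([ 0.482, -0.22 ,  0.148]))]
slot_floor [(array([287.1, 219.1]), 0.89, array([0.571, 0.003, 0.048]))]
```

View pics/w2.png

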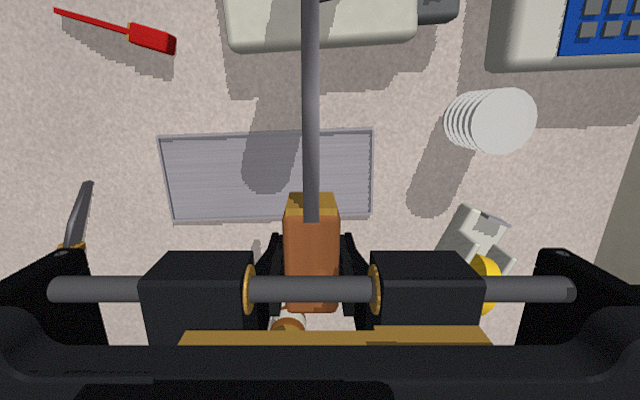

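View pics/side2.png

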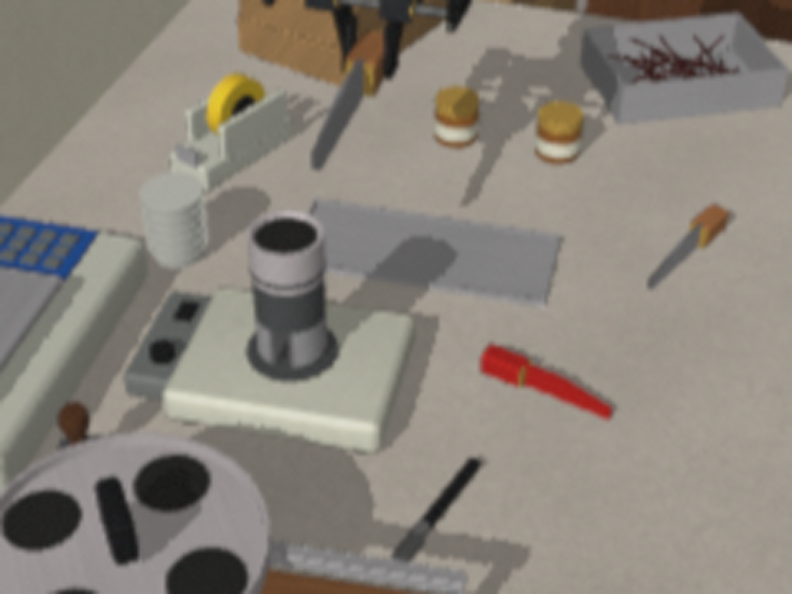

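{"op": "play_rows", "data": {"motion": [[0,-0.1,-0.25,0,0,0,10],[0.25,-0.33,-0.5,0,0,0,10],[0.5,-0.33,-0.5,0,0,0,10],[0.75,-0.33,-0.5,0,0,0,10],[1,-0.33,-0.5,0,0,0,10]]}}

```text
time: 9.22
ee_pos: [0.4895, 0.0061, 0.3006]
eef_rot: [0.703, 0.711, 0.0, 0.001]
ft_force: [1.7, -0.6, -3.0]
width: 0.0297
```

{"op": "play_rows", "data": {"motion": [[0.05,0,0,0,0,0,10],[0.1,0,0,0,0,0,10],[0.1,0,0,0,0,0,10]]}}

```text
time: 9.6
ee_pos: [0.4897, 0.0239, 0.2999]
eef_rot: [0.703, 0.711, -0.0, -0.0]
ft_force: [0.1, -0.9, -2.4]
width: 0.0297
```

Run:
```python
from h import *
np.set_printoptions(precision=4,suppress=True)
go()
w=snap("wrist");save(w,"w3.png",None,1.25);print("cam",-w["R"].T@w["t"])
import pickle;pickle.dump(w,open("w3.pkl","wb"))
for n,z in [("socket_mouth",.128),("single_mid",.148),("four_grip",.116),("drift_tip",.3)]:
    print(n,[(np.round(d["xy"],1),round(d["p"],2),at_z(w,d["xy"],z).round(3)) for d in eyes.landmark_of(w,n)][:3])
```

```text
t 9.6 at [0.4897 0.0239 0.2999] yaw 0.6 w 0.0297 F [ 0.1 -0.9 -2.4] q7 -0.13
cam [0.4906 0.107  0.4624]
socket_mouth []
single_mid [(array([374.5, 185.7]), 0.92, array([0.562, 0.024, 0.148]))]
four_grip [(array([361.6, 165.7]), 0.75, array([0.552, 0.041, 0.116]))]
drift_tip [(array([182.3, 188.1]), 0.64, array([0.417, 0.062, 0.3  ]))]
```

View pics/w3.png

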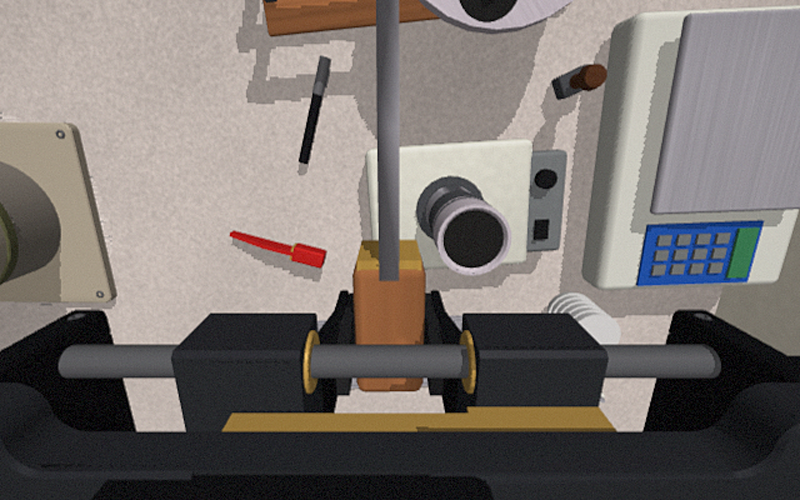

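Run:
```python
from h import *
import pickle
np.set_printoptions(precision=4,suppress=True)
w=pickle.load(open("w3.pkl","rb"))
f=lambda q,z:at_z(w,(q[0]/1.25,q[1]/1.25),z)
print("drum",f((472.5,239),.168), "r", f((508,239),.168),f((437,239),.168))
for n,q,z in [("TL",(368,152),.04),("TR",(530,141),.04),("boxTR",(566,150),.038),("boxBR",(560,250),.038),("boxT",(532,152),.038),("BR",(526,267),.04),("basering",(446,204),.04)]: print(n,f(q,z))
a=snap("scene");b=snap("side");c=lambda x,y:(x/1.93+140,y/1.93+90);c2=lambda x,y:(x/3.3+200,y/3.3+120)
X,e=tri([(a,c(405,206)),(b,c2(287,233)),(w,(472.5/1.25,239/1.25))]);print(X,e)
from scipy.optimize import least_squares
obs=[(a,c(330,243),(-1,-1)),(a,c(408,320),(1,-1)),(a,c(467,270),(1,1)),(b,c2(168,408),(1,1)),(b,c2(378,443),(-1,1)),(b,c2(413,318),(-1,-1)),(w,(368/1.25,152/1.25),(-1,1)),(w,(530/1.25,141/1.25),(1,1))]
def res(v):
    o=[]
    C,S=np.cos(v[2]),np.sin(v[2])
    for p,q,s in obs:
        x,y=s[0]*.093,s[1]*.073
        o+=list((proj(p,(v[0]+C*x-S*y,v[1]+S*x+C*y,.039))-q)*(0.6 if p is w else 1))
    for p,q in [(a,c(405,206)),(b,c2(287,233)),(w,(472.5/1.25,239/1.25))]: o+=list(2*(proj(p,(v[0],v[1],.168))-q))
    return o
s=least_squares(res,[.56,.02,0.05],loss="soft_l1");print(s.x,np.degrees(s.x[2]));print(np.round(s.fun,1))
```

```text
drum [0.5613 0.0238 0.168 ] r [0.591  0.0241 0.168 ] [0.5316 0.0234 0.168 ]
TL [0.4672 0.0872 0.04  ]
TR [0.6468 0.1011 0.04  ]
boxTR [0.6891 0.0919 0.038 ]
boxBR [ 0.7002 -0.0257  0.038 ]
boxT [0.6513 0.0893 0.038 ]
BR [ 0.6607 -0.0474  0.04  ]
basering [0.5578 0.0296 0.04  ]
[0.5609 0.0228 0.1668] 0.0023297646741860683
[0.5612 0.0235 0.0691] 3.961420318080688
[-2.  -1.   0.2  0.2  4.8 -3.5 -2.7 -4.8 -0.8 -4.4  0.  -1.1 -1.6 -1.2
  0.9 -0.7 -0.3 -1.1 -2.2 -0.  -0.3  0.5]
```

```bash
python3 -c "
from h import *
go((.5792,-.1897,.3,4.8),(.5792,-.1897,.0575,4.8))"
```

```text
t 9.95 at [0.4896 0.0237 0.2999] yaw 0.6 w 0.0294 F [ 0.1 -0.2 -2.8] q7 -0.13
  -> (0.5792, -0.1897, 0.3, 4.8) move [-1.0716e+00  4.3710e-01 -4.0000e-04] turn [-0.     0.    -0.047]
  -> (0.5792, -0.1897, 0.0575, 4.8) move [0.     0.     1.2125] turn [0. 0. 0.]
```

{"op": "play_rows", "data": {"motion": [[-0.25,0.1,0,0,0,0,10],[-0.5,0.2,0,0,0,0,10],[-0.75,0.3,0,0,0,-0.047,10],[-1,0.437,0,0,0,-0.047,10],[-1,0.437,0,0,0,-0.047,10]]}}

```text
time: 10.58
ee_pos: [0.5792, -0.18, 0.2983]
eef_rot: [0.679, 0.734, -0.001, -0.0]
ft_force: [-0.6, 0.5, -2.6]
width: 0.0298
```

{"op": "play_rows", "data": {"motion": [[-0.07,0,0.1,0,0,0,10],[-0.07,0,0.35,0,0,0,10],[-0.07,0,0.6,0,0,0,10],[-0.07,0,0.8,0,0,0,10],[-0.07,0,0.8,0,0,0,10]]}}

```text
time: 11.2
ee_pos: [0.5777, -0.1878, 0.1362]
eef_rot: [0.676, 0.737, -0.002, -0.003]
ft_force: [-0.2, 0.1, -2.7]
width: 0.0295
```

```bash
python3 -c "
from h import *
go((.5792,-.1897,.0575,4.8))
b=snap('side');a=snap('scene');u=np.array([-.0837,.9965,0])
P=pose()[0]
for p in (a,b):
  for n in ('drift_tip','drift_grip'): print(n,[(np.round(d['xy'],1),round(d['p'],2)) for d in eyes.landmark_of(p,n)][:3],'exp',proj(p,P+u*(.159 if n=='drift_tip' else .007)+[0,0,.001 if n=='drift_tip' else .01]).round(1))
"
```

```text
t 11.2 at [ 0.5777 -0.1878  0.1362] yaw 4.9 w 0.0295 F [-0.2  0.1 -2.7] q7 0.31
  -> (0.5792, -0.1897, 0.0575, 4.8) move [-0.0112  0.0093  0.3932] turn [-0.0041 -0.0015  0.0012]
drift_tip [(array([332.7, 212.9]), 0.69), (array([236.2, 199.3]), 0.69)] exp [335.7 212.9]
drift_grip [(array([293.8, 242. ]), 0.78), (array([199.4, 208.2]), 0.52)] exp [293.2 245. ]
drift_tip [(array([292.2, 186.4]), 0.83), (array([385.1, 246.4]), 0.59), (array([396.5, 204.5]), 0.45)] exp [291.  186.6]
drift_grip [(array([352.6, 227.6]), 0.87), (array([415.4, 188.7]), 0.7), (array([307.3, 160.1]), 0.69)] exp [303.8 155.6]
```

{"op": "play_rows", "data": {"motion": [[-0.01,0.009,0.15,0,0,0,10],[-0.01,0.009,0.3,0,0,0,10],[-0.01,0.009,0.393,0,0,0,10],[-0.01,0.009,0.393,0,0,0,10]]}}

```text
time: 12.0
ee_pos: [0.5819, -0.1904, 0.0608]
eef_rot: [0.676, 0.736, -0.0, -0.001]
ft_force: [0.5, 0.1, -3.2]
width: 0.0297
```

```bash
python3 -c "
from h import *
a=snap('scene');save(a,'s4.png',(240,170,400,270),5)
go()
u=np.array([-.0837,.9965,0]);C=np.array([.5613,.0235,0])
for s in (-.03,.03): print((( proj(a,C+u*s+[0,0,.048])-[240,170])*5).round(),((proj(a,C+u*s+[0,0,.086])-[240,170])*5).round())
"
```

```text
t 12.05 at [ 0.5826 -0.1905  0.0619] yaw 4.9 w 0.0296 F [ 0.5 -0.6 -2.7] q7 0.31
[502. 274.] [504. 241.]
[573. 216.] [577. 182.]
```

View pics/s4.png

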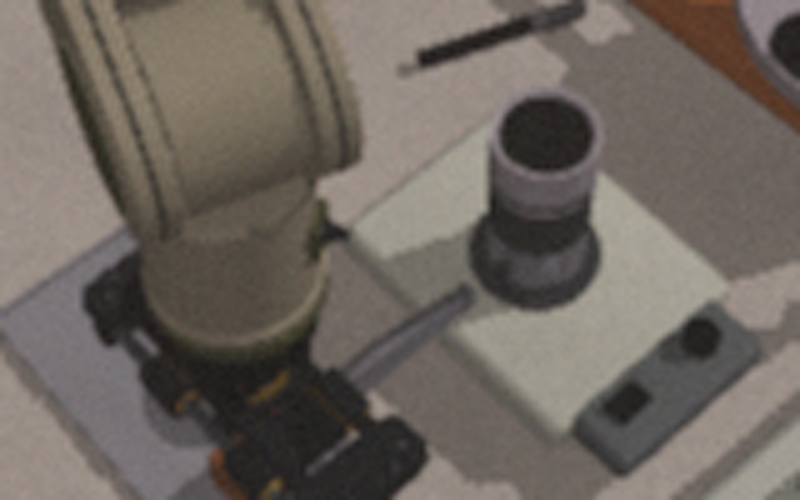

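{"op": "play_rows", "data": {"motion": [[0,0,0,0,0,0,10],[0,0,0,0,0,0,10]]}}

```text
time: 12.3
ee_pos: [0.583, -0.1907, 0.0625]
eef_rot: [0.677, 0.736, 0.0, 0.001]
ft_force: [0.6, -0.4, -2.9]
width: 0.0296
```

```bash
python3 -c "
from h import *
go((.5784+.00,-.1797,.0575,4.8));P=pose()[0];print(P)
u=np.array([-.0837,.9965]);n=np.array([.9965,.0837]);d=P[:2]-[.5613,.0235];print('along',d@u,'lateral',d@n)
print(r.read_state()['joint_positions'],r.read_state()['joint_vel'])
"
```

```text
t 12.3 at [ 0.583  -0.1907  0.0625] yaw 4.9 w 0.0296 F [ 0.6 -0.4 -2.9] q7 0.31
  -> (0.5784, -0.1797, 0.0575, 4.8) move [ 0.0568 -0.0184  0.0249] turn [0.0011 0.0004 0.0006]
[ 0.58302026 -0.19071456  0.06249536]
along -0.21528279923508972 lateral 0.0037144806643966827
[ 0.27173157  0.43776599 -0.03768222  1.66818283  0.01857139  1.03415506
  0.31286062] [-0.00089877  0.00298849 -0.00023668  0.00420317  0.00185187 -0.0023674
 -0.00193318]
```

```bash
python3 -c "
from h import *
a=snap('scene');b=snap('side')
P,R,_=pose();yw=np.radians(4.9);u=np.array([-np.sin(yw),np.cos(yw),0])
for p in (a,b):
  for n in ('drift_tip','slot_floor','socket_mouth'): print(n,[(np.round(d['xy'],1),round(d['p'],2)) for d in eyes.landmark_of(p,n)][:2])
  print('exp tip',proj(p,P+u*.159+[0,0,.0006]).round(1),'slot',proj(p,[.5613,.0235,.048]).round(1),'mouth',proj(p,[.5613,.0235,.128]).round(1))
  print('1cm x',(proj(p,P+u*.159+[.01,0,0])-proj(p,P+u*.159)).round(1))
save(b,'b5.png',(250,160,330,240),8);save(a,'a5.png',(300,180,380,250),8)
im=np.hstack([cv2.imread('pics/b5.png')[:480,:],cv2.imread('pics/a5.png')[:480]]);cv2.imwrite('pics/m5.png',cv2.resize(im,(800,300)))
"
```

```text
drift_tip [(array([237.7, 200.1]), 0.67), (array([333.9, 227.7]), 0.46)]
slot_floor [(array([347.5, 219.1]), 0.86), (array([301.7, 341.2]), 0.16)]
socket_mouth [(array([348.4, 205.8]), 0.79), (array([334.6, 229. ]), 0.64)]
exp tip [334.9 228.3] slot [347.6 219. ] mouth [349.  204.3]
1cm x [2.2 2.4]
drift_tip [(array([383.4, 244.4]), 0.69), (array([396.6, 204.7]), 0.66)]
slot_floor [(array([285.1, 224. ]), 0.75)]
socket_mouth [(array([331.4, 275.4]), 0.16)]
exp tip [291.7 207.9] slot [287.9 224.3] mouth [286.6 202.3]
1cm x [-3.2 -0.6]
```

View pics/a5.png

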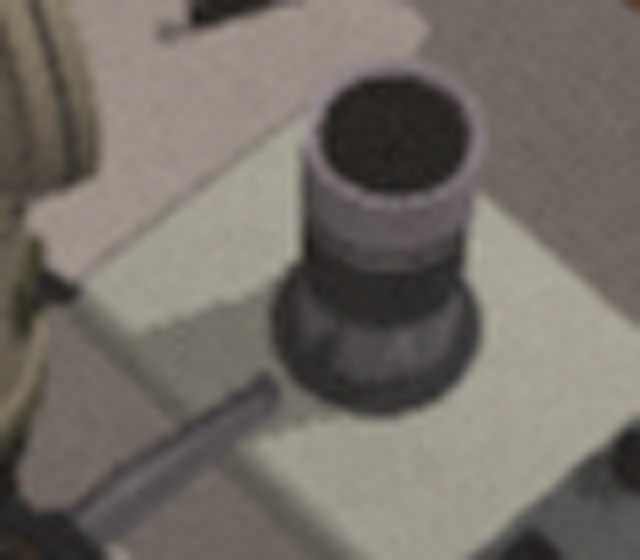

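{"op": "play_rows", "data": {"motion": [[0,-0.018,0.02,0,0,0,10],[0,-0.018,0.02,0,0,0,10],[0.08,-0.018,0.02,0,0,0,10],[0.13,-0.018,0.02,0,0,0,10],[0.13,-0.018,0.02,0,0,0,10]]}}

```text
time: 13.32
ee_pos: [0.5768, -0.163, 0.0575]
eef_rot: [0.676, 0.737, 0.0, -0.0]
ft_force: [-0.4, -1.1, -3.6]
width: 0.0296
```

{"op": "play_rows", "data": {"motion": [[0.04,0,0,0,0,0,10],[0.08,0,0,0,0,0,10],[0.12,0,0,0,0,0,10],[0.12,0,0,0,0,0,10]]}}

```text
time: 13.82
ee_pos: [0.5746, -0.1399, 0.0574]
eef_rot: [0.676, 0.737, 0.0, -0.0]
ft_force: [1.4, -0.5, -3.3]
width: 0.0295
```

```bash
cat >> h.py <<'E'
def slot():
    P,_,s=pose();u=np.array([-.0837,.9965]);n=np.array([.9965,.0837]);d=P[:2]-[.5613,.0235];print('tip along',(d@u+.159).round(4),'lat',(d@n).round(4),'z',P[2].round(4))
E
python3 -c "
from h import *
go();slot()
a=snap('scene');save(a,'a6.png',(310,190,370,240),10)"
```

```text
t 13.82 at [ 0.5746 -0.1399  0.0574] yaw 4.9 w 0.0295 F [ 1.4 -0.5 -3.3] q7 0.23
tip along -0.005 lat -0.0004 z 0.0574
```

View pics/a6.png

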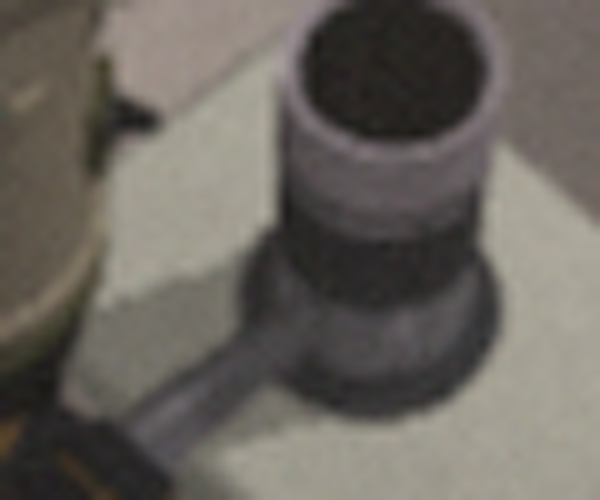

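{"op": "play_rows", "data": {"motion": [[0.05,0,0.006,0,0,0,10],[0.1,0,0.01,0,0,0,10],[0.125,0,0.01,0,0,0,10],[0.125,0,0.01,0,0,0,10]]}}

```text
time: 14.38
ee_pos: [0.5725, -0.1153, 0.0555]
eef_rot: [0.676, 0.737, 0.0, -0.0]
ft_force: [-0.3, 0.6, -1.0]
width: 0.0298
```

```bash
python3 -c "
from h import *
go();slot()"
```

```text
t 14.38 at [ 0.5725 -0.1153  0.0555] yaw 4.9 w 0.0298 F [-0.3  0.6 -1. ] q7 0.18
tip along 0.0197 lat -0.0005 z 0.0555
```

{"op": "play_rows", "data": {"motion": [[0.04,0,0,0,0,0,10],[0.08,0,0,0,0,0,10],[0.125,0,0,0,0,0,10],[0.125,0,0,0,0,0,10]], "squeeze": 60}}

```text
time: 14.88
ee_pos: [0.5702, -0.0932, 0.0555]
eef_rot: [0.677, 0.736, -0.001, 0.001]
ft_force: [-0.1, -5.5, -1.7]
width: 0.0295
```

```bash
python3 -c "
from h import *
go();slot()"
```

```text
t 14.88 at [ 0.5702 -0.0932  0.0555] yaw 4.8 w 0.0295 F [-0.1 -5.5 -1.7] q7 0.14
tip along 0.0419 lat -0.0009 z 0.0555
```

{"op": "play_rows", "data": {"motion": [[0.04,0,0,0,0,0,10],[0.08,0,0,0,0,0,10],[0.12,0,0,0,0,0,10],[0.16,0,0,0,0,0,10],[0.16,0,0,0,0,0,10]]}}

```text
time: 15.5
ee_pos: [0.5676, -0.0576, 0.0554]
eef_rot: [0.676, 0.737, 0.0, -0.0]
ft_force: [-0.1, 1.1, -1.2]
width: 0.0298
```

```bash
python3 -c "
from h import *
go();slot()
b=snap('side');a=snap('scene');w=snap('wrist');save(b,'b7.png',(250,150,330,240),6);save(w,'w7.png')
print(proj(b,[.5613,.0235,.168]),proj(b,[.5613,.0235,.179]))
im=cv2.imread('pics/b7.png');w7=cv2.imread('pics/w7.png')[:,160:480];cv2.imwrite('pics/m7.png',np.hstack([im[:400],w7]))"
```

```text
t 15.5 at [ 0.5676 -0.0576  0.0554] yaw 5.0 w 0.0298 F [-0.1  1.1 -1.2] q7 0.08
tip along 0.0777 lat -0.0005 z 0.0554
[285.85772662 190.58976961] [285.65818168 187.25913021]
```

View pics/m7.png

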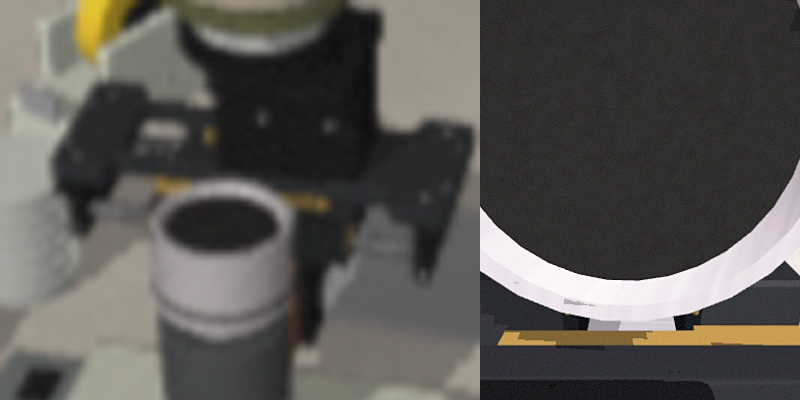

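{"op": "play_rows", "data": {"motion": [[-0.15,0,-0.004,0,0,0,10],[-0.32,0,-0.004,0,0,0,10],[-0.5,0,-0.004,0,0,0,10],[-0.7,0,-0.004,0,0,0,10],[-0.75,0,-0.004,0,0,0,10]]}}

```text
time: 16.27
ee_pos: [0.5794, -0.2126, 0.0558]
eef_rot: [0.678, 0.735, -0.001, 0.0]
ft_force: [0.2, -0.2, -2.7]
width: 0.0296
```

{"op": "play_rows", "data": {"motion": [[0,0,0,0,0,0,10],[0,0,-0.2,0,0,0,10],[0,0,-0.45,0,0,0,10],[0,0,-0.7,0,0,0,10],[0,0,-0.75,0,0,0,10]]}}

```text
time: 16.9
ee_pos: [0.5822, -0.2072, 0.2101]
eef_rot: [0.676, 0.737, 0.002, 0.002]
ft_force: [-0.5, -0.3, -3.3]
width: 0.0296
```

{"op": "play_rows", "data": {"motion": [[0,0,0,0,0,0.11,10],[0,-0.15,0,0,0,0.22,10],[0,-0.3,0,0,0,0.33,10],[0,-0.45,0,0,0,0.44,10],[0,-0.6,0,0,0,0.55,10]]}}

```text
time: 17.52
ee_pos: [0.4594, -0.2174, 0.2048]
eef_rot: [0.923, 0.384, -0.001, -0.001]
ft_force: [-0.2, 0.2, -2.5]
width: 0.0299
```

{"op": "play_rows", "data": {"motion": [[0,0,0,0,0,0.11,10],[0,0,0,0,0,0.22,10],[0,0,0,0,0,0.33,10],[0,0,0,0,0,0.44,10],[0,0,0,0,0,0.495,10]]}}

```text
time: 18.15
ee_pos: [0.4603, -0.2173, 0.2048]
eef_rot: [1.0, 0.006, -0.001, -0.001]
ft_force: [-0.0, -0.4, -2.6]
width: 0.0294
```

{"op": "play_rows", "data": {"motion": [[0,0,0,0,0,0,10],[0,0,0,0,0,0,10]]}}

```text
time: 18.4
ee_pos: [0.4605, -0.2182, 0.2055]
eef_rot: [1.0, 0.009, -0.0, -0.0]
ft_force: [-0.1, 1.1, -2.6]
width: 0.0298
```

```bash
python3 -c "
from h import *
go((.428,-.1955,.08,-88),(.428,-.1955,.012,-88))
a=snap('scene');b=snap('side')
for p in (a,b):
  for n in ['single_mid','socket_mouth']: print(n,[(np.round(d['xy'],1),round(d['p'],2)) for d in eyes.landmark_of(p,n)][:3])
  print(proj(p,[.5613,.0235,.158]))"
```

```text
t 18.4 at [ 0.4605 -0.2182  0.2055] yaw -89.0 w 0.0298 F [-0.1  1.1 -2.6] q7 -1.19
  -> (0.428, -0.1955, 0.08, -88) move [-0.16   -0.1158  0.6278] turn [-0.0003  0.0006 -0.0113]
  -> (0.428, -0.1955, 0.012, -88) move [0.   0.   0.34] turn [0. 0. 0.]
single_mid [(array([348.1, 196.5]), 0.73), (array([300.3, 342.3]), 0.52), (array([253.6, 207.2]), 0.25)]
socket_mouth [(array([347.8, 206. ]), 0.91)]
[349.53892332 198.2493759 ]
single_mid [(array([288.2, 192.7]), 0.83)]
socket_mouth [(array([286.8, 199.1]), 0.83), (array([343.4, 137.8]), 0.2)]
[286.03686409 193.57978432]
```

{"op": "play_rows", "data": {"motion": [[-0.1,-0.08,0.2,0,0,0,10],[-0.16,-0.115,0.45,0,0,0,10],[-0.16,-0.115,0.63,0,0,-0.011,10],[-0.16,-0.115,0.8,0,0,-0.011,10],[-0.16,-0.115,0.93,0,0,-0.011,10]]}}

```text
time: 19.32
ee_pos: [0.4281, -0.1962, 0.019]
eef_rot: [1.0, 0.016, -0.0, -0.0]
ft_force: [0.5, 0.2, -3.3]
width: 0.0295
```

{"op": "play_rows", "data": {"motion": [[0,0,0.02,0,0,0,10],[0,0,0.04,0,0,0,10],[0,0,0.044,0,0,0,10],[0,0,0.044,0,0,0,60],[0,0,0.044,0,0,0,60]]}}

```text
time: 19.95
ee_pos: [0.4291, -0.1966, 0.0121]
eef_rot: [1.0, 0.016, 0.001, 0.0]
ft_force: [-0.4, 0.1, 0.3]
width: 0.0422
```

{"op": "play_rows", "data": {"motion": [[0,0,0,0,0,0,60],[0,0,-0.25,0,0,0,60],[0,0,-0.5,0,0,0,60],[0,0,-0.75,0,0,0,100],[0,0,-1,0,0,0,100]]}}

```text
time: 20.58
ee_pos: [0.4282, -0.1963, 0.2133]
eef_rot: [1.0, 0.016, 0.0, 0.0]
ft_force: [0.5, -0.6, -0.7]
width: 0.0649
```

```bash
python3 -c "
from h import *
w=snap('wrist');save(w,'w8.png')
go((.5613,.0235,.22,-85),(.5613,.0235,.145,-85))
for n,z in [('drift_grip',.02),('drift_tip',.011)]: print(n,[(np.round(d['xy'],1),round(d['p'],2),at_z(w,d['xy'],z).round(3)) for d in eyes.landmark_of(w,n)][:3])"
```

```text
t 20.62 at [ 0.4308 -0.1973  0.2199] yaw -88.2 w 0.0685 F [ 2.3 -1.2  6.4] q7 -1.21
  -> (0.5613, 0.0235, 0.22, -85) move [ 0.6867 -1.0831  0.0026] turn [ 0.002  -0.0056 -0.0357]
  -> (0.5613, 0.0235, 0.145, -85) move [0.    0.    0.375] turn [0. 0. 0.]
drift_grip [(array([384.2, 303.9]), 0.68, array([ 0.246, -0.307,  0.02 ])), (array([309.4, 170.3]), 0.64, array([ 0.438, -0.194,  0.02 ])), (array([196.5, 203.7]), 0.58, array([ 0.39, -0.05,  0.02]))]
drift_tip [(array([309.9,  35.1]), 0.83, array([ 0.589, -0.189,  0.011])), (array([127.2,  57.2]), 0.54, array([0.56 , 0.017, 0.011]))]
```

{"op": "play_rows", "data": {"motion": [[0.15,-0.25,0,0,0,0,100],[0.35,-0.5,0,0,0,0,100],[0.5,-0.75,0,0,0,-0.036,100],[0.68,-1,0,0,0,-0.036,100],[0.68,-1,0,0,0,-0.036,100]]}}

```text
time: 21.35
ee_pos: [0.5586, 0.0132, 0.2092]
eef_rot: [0.999, 0.048, -0.001, -0.001]
ft_force: [-0.0, -1.3, -0.7]
width: 0.0869
```

{"op": "play_rows", "data": {"motion": [[0,-0.08,0,0,0,0,100],[0,-0.08,0,0,0,0,100],[0,-0.08,0,0,0,0,100]]}}

```text
time: 21.72
ee_pos: [0.5564, 0.0228, 0.2114]
eef_rot: [0.999, 0.043, 0.0, 0.0]
ft_force: [-0.5, -0.6, -0.2]
width: 0.0871
```

```bash
python3 -c "
from h import *
go((.5613,.0235,.148,-85))"
```

```text
t 21.73 at [0.5564 0.0228 0.2114] yaw -85.0 w 0.0871 F [-0.5 -0.6 -0.2] q7 -1.62
  -> (0.5613, 0.0235, 0.148, -85) move [ 0.0248 -0.0013  0.3172] turn [ 0.0002 -0.0001 -0.0003]
```

{"op": "play_rows", "data": {"motion": [[0.025,0,0.1,0,0,0,100],[0.025,0,0.22,0,0,0,100],[0.025,0,0.317,0,0,0,100],[0.025,0,0.317,0,0,0,100],[0.025,0,0.317,0,0,0,40]], "squeeze": 30}}

```text
time: 22.35
ee_pos: [0.5621, 0.0237, 0.149]
eef_rot: [0.999, 0.044, 0.001, 0.0]
ft_force: [-0.5, 0.3, -0.4]
width: 0.0827
```

{"op": "play_rows", "data": {"motion": [[0,0,0,0,0,0,40],[0,0,0,0,0,0,40],[0,0,-0.08,0,0,0,40],[0,0,-0.16,0,0,0,40],[0,0,-0.16,0,0,0,40]]}}

```text
time: 22.98
ee_pos: [0.5626, 0.0245, 0.182]
eef_rot: [0.999, 0.044, 0.002, -0.0]
ft_force: [0.4, 0.2, -3.2]
width: 0.0615
```

```bash
python3 -c "
from h import *
go()"
```

```text
t 22.98 at [0.5626 0.0245 0.182 ] yaw -85.0 w 0.0615 F [ 0.4  0.2 -3.2] q7 -1.63
```

{"op": "play_rows", "data": {"motion": [[0,0,-0.2,0,0,0,40],[0,0,-0.4,0,0,0,40],[-0.15,-0.2,-0.4,0,0,0,40],[-0.3,-0.4,-0.4,0,0,0,40],[-0.5,-0.6,-0.4,0,0,0,40]]}}

```text
time: 23.6
ee_pos: [0.4503, 0.1361, 0.2597]
eef_rot: [0.999, 0.044, -0.0, -0.0]
ft_force: [0.6, 1.1, -2.1]
width: 0.0614
```

{"op": "play_rows", "data": {"motion": [[-0.1,-0.2,0,0,0,-0.03,40],[-0.2,-0.4,0,0,0,-0.03,40],[-0.32,-0.6,0,0,0,-0.03,40],[-0.32,-0.6,0,0,0,-0.03,40],[-0.32,-0.6,0,0,0,-0.03,40]]}}

```text
time: 24.22
ee_pos: [0.3773, 0.2483, 0.2598]
eef_rot: [0.998, 0.067, 0.0, 0.0]
ft_force: [1.2, -0.8, -3.3]
width: 0.0612
```

Run:
```python
from h import *
import pickle
np.set_printoptions(precision=4,suppress=True)
go()
w=snap("wrist");save(w,"w9.png",None,1.25);pickle.dump(w,open("w9.pkl","wb"))
for n,z in [("rack_berth",.08),("four_grip",.116),("four_pad0",.088),("single_mid",.25)]:
    print(n,[(np.round(d["xy"],1),round(d["p"],2),at_z(w,d["xy"],z).round(4)) for d in eyes.landmark_of(w,n)][:4])
a=snap("scene")
print([(d["xy"],at_z(a,d["xy"],.08)) for d in eyes.landmark_of(a,"rack_berth")])
```

```text
t 24.23 at [0.3773 0.2483 0.2598] yaw -82.3 w 0.0612 F [ 1.2 -0.8 -3.3] q7 -2.1
rack_berth [(array([285.1, 146.4]), 0.75, array([0.4137, 0.2839, 0.08  ]))]
four_grip []
four_pad0 [(array([273.8,  42. ]), 0.88, array([0.5188, 0.3064, 0.088 ]))]
single_mid [(array([311.8, 254.6]), 0.61, array([0.3696, 0.2469, 0.25  ]))]
[([377.6, 143.4], array([0.4116, 0.2762, 0.08  ]))]
```

View pics/w9.png

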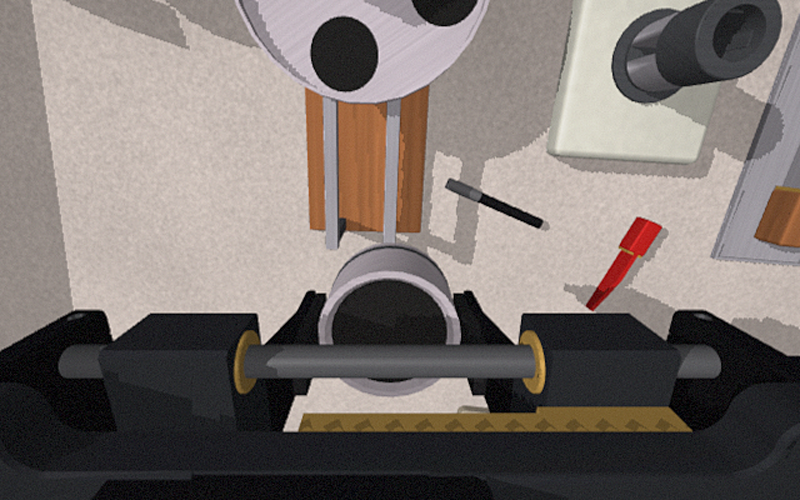

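Run:
```python
from h import *
import pickle
np.set_printoptions(precision=4,suppress=True)
w=pickle.load(open("w9.pkl","rb"))
im=cv2.imread("pics/w9.png")[150:151].astype(int)
for rr in (120,200,225):
    row=cv2.imread("pics/w9.png")[rr,310:430].sum(1);print(rr,''.join('#' if v>380 else '.' for v in row))
f=lambda q:at_z(w,(q[0]/1.25,q[1]/1.25),.08)
L0,L1,R0,R1=f((332,105)),f((333.5,235)),f((394,105)),f((390,235))
print(L0,L1,R0,R1,"end",f((333,247)));m0,m1=(L0+R0)/2,(L1+R1)/2;d=m0-m1;print(m0,m1,np.degrees(np.arctan2(d[1],d[0])),np.linalg.norm(L0-R0),np.linalg.norm(L1-R1))
```

```text
120 .............#############...................................................#############...........................###
200 ...............############...............................................############...........................#######
225 ...............############..............................................#############.........................#########
[0.478  0.3124 0.08  ] [0.3609 0.3005 0.08  ] [0.4854 0.2588 0.08  ] [0.3684 0.2462 0.08  ] end [0.3487 0.2998 0.08  ]
[0.4817 0.2856 0.08  ] [0.3647 0.2733 0.08  ] 5.9807423170600345 0.05413889640490227 0.0547948013869316
```

```bash
python3 -c "
from h import *
go((.412,.28,.26,-84),(.412,.28,.095,-84))"
```

```text
t 24.57 at [0.3774 0.2484 0.2599] yaw -82.3 w 0.0612 F [ 0.4  0.4 -3.4] q7 -2.1
  -> (0.412, 0.28, 0.26, -84) move [ 0.1924 -0.1332 -0.0006] turn [0.     0.     0.0187]
  -> (0.412, 0.28, 0.095, -84) move [0.    0.    0.825] turn [0. 0. 0.]
```

{"op": "play_rows", "data": {"motion": [[0.1,-0.06,0,0,0,0.019,40],[0.192,-0.133,0,0,0,0.019,40],[0.192,-0.133,0,0,0,0.019,40],[0.192,-0.133,0.2,0,0,0.019,40],[0.192,-0.133,0.35,0,0,0.019,40]]}}

```text
time: 25.2
ee_pos: [0.4112, 0.2796, 0.1887]
eef_rot: [0.999, 0.052, -0.0, 0.0]
ft_force: [1.7, -0.0, -3.9]
width: 0.0613
```

{"op": "play_rows", "data": {"motion": [[0,0,0.1,0,0,0,40],[0,0,0.2,0,0,0,40],[0,0,0.3,0,0,0,40],[0,0,0.42,0,0,0,40],[0,0,0.42,0,0,0,40]]}}

```text
time: 25.82
ee_pos: [0.4105, 0.2791, 0.1047]
eef_rot: [0.999, 0.052, -0.001, 0.001]
ft_force: [0.3, -0.1, -3.2]
width: 0.0611
```

```bash
python3 -c "
from h import *
go((.412,.28,.089,-84))"
```

```text
t 25.82 at [0.4105 0.2791 0.1047] yaw -84.0 w 0.0611 F [ 0.3 -0.1 -3.2] q7 -2.22
  -> (0.412, 0.28, 0.089, -84) move [ 0.0083 -0.0039  0.0784] turn [0.0011 0.0019 0.0001]
```

{"op": "play_rows", "data": {"motion": [[0,-0.005,0.03,0,0,0,40],[0,-0.005,0.06,0,0,0,40],[0,-0.005,0.06,0,0,0,40]]}}

```text
time: 26.2
ee_pos: [0.4128, 0.2814, 0.0959]
eef_rot: [0.999, 0.052, 0.001, -0.0]
ft_force: [-0.5, -3.2, 10.4]
width: 0.0613
```

{"op": "play_rows", "data": {"motion": [[0,0,0.01,0,0,0,40],[0,0,0.015,0,0,0,40],[0,0,0.015,0,0,0,40]]}}

```text
time: 26.58
ee_pos: [0.4132, 0.2814, 0.0955]
eef_rot: [0.999, 0.052, 0.002, 0.0]
ft_force: [-12.5, -13.0, 40.1]
width: 0.0613
```

{"op": "play_rows", "data": {"motion": [[0,0,-0.015,0,0,0,40],[0,0,-0.015,0,0,0,40]]}}

```text
time: 26.82
ee_pos: [0.4126, 0.2817, 0.0957]
eef_rot: [0.999, 0.052, 0.001, -0.0]
ft_force: [-2.7, -3.1, 13.6]
width: 0.0615
```

Run:
```python
from h import *
np.set_printoptions(precision=4,suppress=True)
go()
b=snap("side");a=snap("scene")
save(b,"b10.png",(260,240,360,330),6)
for p in (a,b):
  print([(d["xy"],round(d["p"],2)) for d in eyes.landmark_of(p,"single_mid")][:3], proj(p,[.413,.2815,.1]),proj(p,[.413,.2815,.11]))
```

```text
t 26.82 at [0.4126 0.2817 0.0957] yaw -84.0 w 0.0615 F [-2.7 -3.1 13.6] q7 -2.23
[([378.4, 134.7], 0.61), ([340.9, 176.6], 0.25)] [379.7718 138.7336] [380.1294 136.6057]
[([312.4, 291.2], 0.37), ([329.8, 196.5], 0.23)] [309.5406 295.2912] [309.4936 292.3804]
```

View pics/b10.png

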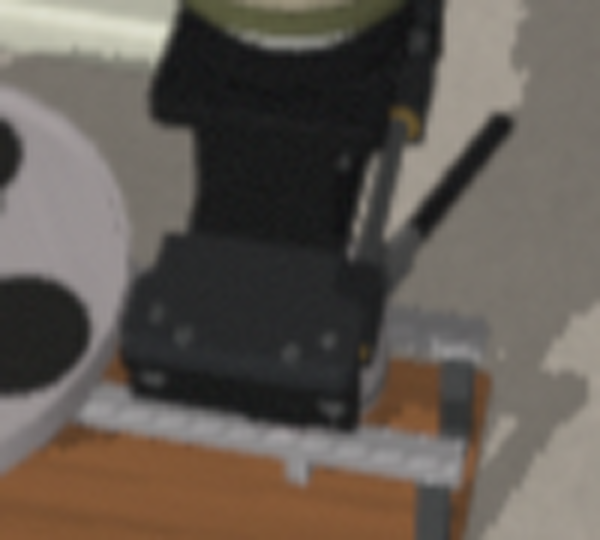

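{"op": "play_rows", "data": {"motion": [[0,0,-0.005,0,0,0,40],[0,0,-0.005,0,0,0,80],[0,0,-0.005,0,0,0,100],[0,0,-0.005,0,0,0,100],[0,0,-0.005,0,0,0,100]]}}

```text
time: 27.65
ee_pos: [0.4114, 0.2814, 0.0948]
eef_rot: [0.999, 0.053, -0.0, 0.0]
ft_force: [0.4, 0.3, 0.3]
width: 0.0855
```

{"op": "play_rows", "data": {"motion": [[0,0,-0.1,0,0,0,100],[0,0,-0.3,0,0,0,100],[0,0,-0.55,0,0,0,100],[0,0,-0.8,0,0,0,100],[0.3,0,-1,0,0,0,100]]}}

```text
time: 28.28
ee_pos: [0.4621, 0.2883, 0.2936]
eef_rot: [0.999, 0.054, 0.002, -0.001]
ft_force: [1.1, 0.9, 0.3]
width: 0.0868
```

{"op": "play_rows", "data": {"motion": [[0.2,0,0,0,0,0,100],[0.2,0,0,0,0,0,100],[0.2,0,0,0,0,0,100]]}}

```text
time: 28.65
ee_pos: [0.5024, 0.2912, 0.2892]
eef_rot: [0.999, 0.053, -0.001, 0.0]
ft_force: [-0.6, 0.4, -0.3]
width: 0.0872
```

Run:
```python
from h import *
import pickle
np.set_printoptions(precision=4,suppress=True)
go()
w=snap("wrist");save(w,"w11.png",None,1.25);pickle.dump(w,open("w11.pkl","wb"))
b=snap("side");a=snap("scene")
for p in (a,b):
  print([(d["xy"],round(d["p"],2)) for d in eyes.landmark_of(p,"single_mid")][:3], proj(p,[.413,.2815,.1]),proj(p,[.413,.2815,.11]))
for n,z in [("four_grip",.116),("single_mid",.1),("four_pad0",.088)]:
    print(n,[(np.round(d["xy"],1),round(d["p"],2),at_z(w,d["xy"],z).round(4)) for d in eyes.landmark_of(w,n)][:4])
save(b,"b11.png",(260,240,360,330),5)
cv2.imwrite("pics/m11.png",np.hstack([cv2.resize(cv2.imread("pics/w11.png"),(480,300)),cv2.resize(cv2.imread("pics/b11.png"),(320,300))]))
```

```text
t 28.65 at [0.5024 0.2912 0.2892] yaw -83.9 w 0.0872 F [-0.6  0.4 -0.3] q7 -2.13
[([380.8, 140.1], 0.56), ([277.5, 251.0], 0.15)] [379.7718 138.7336] [380.1294 136.6057]
[([311.7, 292.3], 0.91), ([225.2, 258.3], 0.57)] [309.5406 295.2912] [309.4936 292.3804]
four_grip [(array([315.6, 109.7]), 0.82, array([0.5839, 0.2953, 0.116 ]))]
single_mid [(array([310.6, 248.4]), 0.93, array([0.4075, 0.2821, 0.1   ]))]
four_pad0 [(array([367.3, 121.1]), 0.78, array([0.5773, 0.2316, 0.088 ])), (array([302.4, 164.7]), 0.74, array([0.5162, 0.304 , 0.088 ])), (array([258.4,  95.8]), 0.71, array([0.592 , 0.3633, 0.088 ])), (array([327.3,  49.6]), 0.61, array([0.6492, 0.289 , 0.088 ]))]
```

View pics/m11.png

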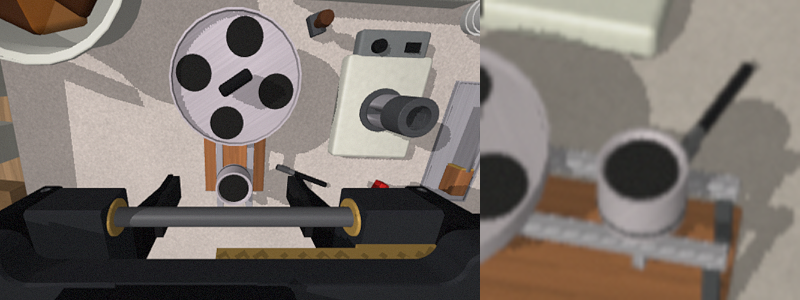

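{"op": "play_rows", "data": {"motion": [[0.1,0,0,0,0,-0.11,60],[0.2,0,0,0,0,-0.22,60],[0.3,0,0,0,0,-0.33,60],[0.4,0,0,0,0,-0.44,60],[0.4,0,0,0,0,-0.55,60]]}}

```text
time: 29.68
ee_pos: [0.5836, 0.299, 0.2889]
eef_rot: [0.884, 0.468, -0.0, 0.0]
ft_force: [-0.5, 0.3, 0.4]
width: 0.0536
```

{"op": "play_rows", "data": {"motion": [[0,0,0,0,0,-0.11,60],[0,0,0,0,0,-0.22,60],[0,0,0,0,0,-0.33,60],[0,0,0,0,0,-0.44,60],[0,0,0,0,0,-0.55,60]]}}

```text
time: 30.3
ee_pos: [0.5825, 0.2994, 0.2897]
eef_rot: [0.606, 0.795, 0.0, 0.0]
ft_force: [0.0, -0.2, 0.2]
width: 0.0525
```

{"op": "play_rows", "data": {"motion": [[0,0,0,0,0,-0.11,60],[0,0,0,0,0,-0.22,60],[0,0,0,0,0,-0.262,60],[0,0,0,0,0,-0.262,60]]}}

```text
time: 30.8
ee_pos: [0.5826, 0.2994, 0.2896]
eef_rot: [0.434, 0.901, 0.0, -0.0]
ft_force: [0.8, -0.4, -0.1]
width: 0.0523
```

Run:
```python
from h import *
np.set_printoptions(precision=4,suppress=True)
go((.5837,.2965,.18,38.6),(.5837,.2965,.104,38.6))
w=snap("wrist");save(w,"w12.png")
for n,z in [("four_grip",.116),("four_pad0",.088)]:
    print(n,[(np.round(d["xy"],1),round(d["p"],2),at_z(w,d["xy"],z).round(4)) for d in eyes.landmark_of(w,n)][:4])
```

```text
t 30.8 at [0.5826 0.2994 0.2896] yaw 38.6 w 0.0523 F [ 0.8 -0.4 -0.1] q7 -0.03
  -> (0.5837, 0.2965, 0.18, 38.6) move [-0.0147 -0.0044  0.548 ] turn [ 0.     -0.     -0.0003]
  -> (0.5837, 0.2965, 0.104, 38.6) move [0.   0.   0.38] turn [0. 0. 0.]
four_grip [(array([310.4, 180.5]), 0.71, array([0.5837, 0.2991, 0.116 ])), (array([349.1, 135.7]), 0.55, array([0.5854, 0.3669, 0.116 ]))]
four_pad0 [(array([346.1, 213.1]), 0.92, array([0.6525, 0.2885, 0.088 ])), (array([349.3, 137.8]), 0.9, array([0.5916, 0.3654, 0.088 ])), (array([276.6, 210.3]), 0.86, array([0.5783, 0.2342, 0.088 ])), (array([270.3, 135.7]), 0.65, array([0.5146, 0.307 , 0.088 ]))]
```

{"op": "play_rows", "data": {"motion": [[-0.01,0,0.25,0,0,0,60],[-0.01,0,0.5,0,0,0,60],[-0.01,0,0.7,0,0,0,60],[-0.01,0,0.85,0,0,0,60],[-0.01,0,0.928,0,0,0,60]]}}

```text
time: 31.58
ee_pos: [0.5833, 0.2974, 0.1024]
eef_rot: [0.434, 0.901, -0.001, -0.001]
ft_force: [-0.0, -0.3, 0.6]
width: 0.0523
```

{"op": "play_rows", "data": {"motion": [[0,0,0,0,0,0,60],[0,0,0,0,0,0,5],[0,0,0,0,0,0,5],[0,0,0,0,0,0,5],[0,0,0,0,0,0,5]], "squeeze": 60}}

```text
time: 32.2
ee_pos: [0.5838, 0.2977, 0.1044]
eef_rot: [0.434, 0.901, -0.0, 0.0]
ft_force: [-3.9, -3.5, 5.1]
width: 0.0201
```

Run:
```python
from h import *
go()
```

```text
t 32.2 at [0.5838 0.2977 0.1044] yaw 38.6 w 0.0201 F [-3.9 -3.5  5.1] q7 -0.08
```

{"op": "play_rows", "data": {"motion": [[0,0,0,0,0,0,5],[0,0,-0.1,0,0,0,5],[0,0,-0.25,0,0,0,5],[0,0,-0.45,0,0,0,5],[0,0,-0.7,0,0,0,5]]}}

```text
time: 32.83
ee_pos: [0.5833, 0.2976, 0.2452]
eef_rot: [0.433, 0.901, -0.0, -0.0]
ft_force: [1.7, -0.5, -5.8]
width: 0.0174
```

{"op": "play_rows", "data": {"motion": [[0,0,0,0,0,0,5],[0,0,0,0,0,0,5]]}}

```text
time: 33.08
ee_pos: [0.5835, 0.2976, 0.2433]
eef_rot: [0.434, 0.901, -0.0, -0.0]
ft_force: [0.1, 0.5, -6.7]
width: 0.0177
```

Run:
```python
from h import *
go((.5613,.0235,.25,49.8))
```

```text
t 33.08 at [0.5835 0.2976 0.2433] yaw 38.6 w 0.0177 F [ 0.1  0.5 -6.7] q7 -0.03
  -> (0.5613, 0.0235, 0.25, 49.8) move [-1.0016 -0.9421 -0.0327] turn [-6.000e-04 -1.000e-04 -1.243e-01]
```

{"op": "play_rows", "data": {"motion": [[-0.18,-0.17,-0.03,0,0,-0.03,5],[-0.36,-0.34,-0.03,0,0,-0.06,5],[-0.54,-0.51,-0.03,0,0,-0.09,5],[-0.72,-0.68,-0.03,0,0,-0.124,5],[-0.86,-0.81,-0.03,0,0,-0.124,5]]}}

```text
time: 33.7
ee_pos: [0.5634, 0.0594, 0.2481]
eef_rot: [0.344, 0.939, -0.001, -0.001]
ft_force: [1.8, -0.1, -5.4]
width: 0.0175
```

Run:
```python
from h import *
go((.5613,.0235,.25,49.8))
```

```text
t 33.7 at [0.5634 0.0594 0.2481] yaw 49.7 w 0.0175 F [ 1.8 -0.1 -5.4] q7 0.58
  -> (0.5613, 0.0235, 0.25, 49.8) move [-0.1081 -0.144  -0.0094] turn [-0.0017 -0.0011 -0.001 ]
```

{"op": "play_rows", "data": {"motion": [[-0.11,-0.144,0,0,0,0,5],[-0.11,-0.144,0,0,0,0,5],[-0.11,-0.144,0,0,0,0,5]]}}

```text
time: 34.08
ee_pos: [0.5621, 0.0266, 0.2488]
eef_rot: [0.344, 0.939, -0.0, -0.001]
ft_force: [-0.1, 1.2, -5.5]
width: 0.0175
```

Run:
```python
from h import *
import pickle
np.set_printoptions(precision=4,suppress=True)
go((.5613,.0235,.25,49.8))
w=pickle.load(open("w11.pkl","rb"))
im=w["image"][120:210,490:630];g=cv2.cvtColor(im,cv2.COLOR_RGB2GRAY);g=cv2.resize(g,None,fx=4,fy=4,interpolation=cv2.INTER_CUBIC)
c=cv2.HoughCircles(cv2.medianBlur(g,5),cv2.HOUGH_GRADIENT,1.2,40,param1=80,param2=25,minRadius=40,maxRadius=160)
if c is not None:
  for x,y,rr in c[0][:6]: q=(490+x/4,120+y/4);print(q,rr/4,at_z(w,q,.128))
w2=snap("wrist");save(w2,"w13.png")
cv2.imwrite("pics/m13.png",np.hstack([cv2.resize(cv2.cvtColor(g,cv2.COLOR_GRAY2BGR),(400,257)),cv2.resize(cv2.imread("pics/w13.png"),(400,257))]))
```

```text
t 34.08 at [0.5621 0.0266 0.2488] yaw 49.8 w 0.0175 F [-0.1  1.2 -5.5] q7 0.65
  -> (0.5613, 0.0235, 0.25, 49.8) move [-0.0069 -0.0143 -0.0062] turn [-0.0006 -0.0013 -0.0002]
(np.float32(551.65), np.float32(150.45)) 32.77 [0.5691 0.0322 0.128 ]
(np.float32(564.25), np.float32(164.55)) 33.88 [0.5554 0.0127 0.128 ]
(np.float32(566.65), np.float32(148.95)) 18.85 [0.5724 0.0164 0.128 ]
(np.float32(551.05), np.float32(163.35)) 39.82 [0.5551 0.0278 0.128 ]
(np.float32(513.25), np.float32(148.05)) 30.25 [0.5671 0.075  0.128 ]
(np.float32(571.45), np.float32(171.75)) 31.03 [0.5483 0.0016 0.128 ]
```

View pics/m13.png

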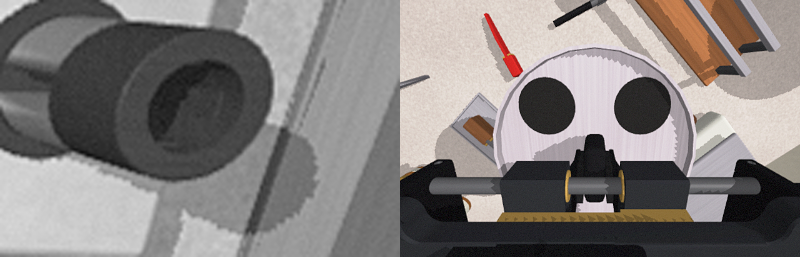

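Run:
```python
from h import *
import pickle
w=pickle.load(open("w11.pkl","rb"));print(at_z(w,(558.5,157),.128))
go((.5613,.0235,.17,49.8))
```

```text
[0.56288289 0.02208274 0.128     ]
t 34.12 at [0.5622 0.0272 0.249 ] yaw 49.8 w 0.0177 F [ 0.2  1.  -5. ] q7 0.65
  -> (0.5613, 0.0235, 0.17, 49.8) move [-0.0091 -0.0169  0.3952] turn [-0.0004 -0.0011  0.0005]
```

{"op": "play_rows", "data": {"motion": [[-0.011,-0.017,0,0,0,0,5],[-0.011,-0.017,0.08,0,0,0,5],[-0.011,-0.017,0.18,0,0,0,5],[-0.011,-0.017,0.28,0,0,0,5],[-0.011,-0.017,0.28,0,0,0,5]]}}

```text
time: 34.75
ee_pos: [0.5609, 0.0222, 0.1916]
eef_rot: [0.344, 0.939, -0.001, -0.002]
ft_force: [-0.2, -0.5, -5.2]
width: 0.0176
```

Run:
```python
from h import *
go((.5617,.0232,.17,49.8))
```

```text
t 34.75 at [0.5609 0.0222 0.1916] yaw 49.8 w 0.0176 F [-0.2 -0.5 -5.2] q7 0.64
  -> (0.5617, 0.0232, 0.17, 49.8) move [-0.0002  0.0067  0.1082] turn [-0.0015 -0.0019 -0.0001]
```

{"op": "play_rows", "data": {"motion": [[0,0.003,0.04,0,0,0,5],[0,0.003,0.08,0,0,0,5],[0,0.003,0.1,0,0,0,5],[0,0.003,0.1,0,0,0,5]]}}

```text
time: 35.25
ee_pos: [0.5625, 0.0225, 0.1738]
eef_rot: [0.344, 0.939, -0.0, -0.0]
ft_force: [0.0, -0.1, -4.9]
width: 0.0177
```

{"op": "play_rows", "data": {"motion": [[0,0,0.01,0,0,0,5],[0,0,0.02,0,0,0,5],[0,0,0.02,0,0,0,5]]}}

```text
time: 35.62
ee_pos: [0.5624, 0.0226, 0.1698]
eef_rot: [0.344, 0.939, -0.0, -0.0]
ft_force: [-1.4, 0.2, -6.4]
width: 0.0176
```

Run:
```python
from h import *
go((.5617,.0232,.167,49.8))
```

```text
t 35.62 at [0.5624 0.0226 0.1698] yaw 49.8 w 0.0176 F [-1.4  0.2 -6.4] q7 0.63
  -> (0.5617, 0.0232, 0.167, 49.8) move [ 0.0046 -0.      0.0141] turn [-0.0002 -0.0002 -0.0003]
```

{"op": "play_rows", "data": {"motion": [[0,0,0.01,0,0,0,5],[0,0,0.018,0,0,0,5],[0,0,0.018,0,0,0,5]]}}

```text
time: 36.0
ee_pos: [0.5625, 0.0225, 0.1671]
eef_rot: [0.344, 0.939, -0.0, 0.0]
ft_force: [-6.2, -1.7, 3.2]
width: 0.0174
```

{"op": "play_rows", "data": {"motion": [[0.003,-0.003,0.005,0,0,0.1,5],[0.003,-0.003,0.005,0,0,0.2,5],[0.003,-0.003,0.005,0,0,0.3,5],[0.003,-0.003,0.005,0,0,0.4,5],[0.003,-0.003,0.005,0,0,0.42,5]]}}

```text
time: 36.62
ee_pos: [0.5616, 0.0223, 0.1655]
eef_rot: [0.63, 0.776, -0.0, 0.0]
ft_force: [-3.8, -1.9, -1.9]
width: 0.0175
```

{"op": "play_rows", "data": {"motion": [[0,0,0.005,0,0,0.04,5],[0,0,0.008,0,0,0.08,5],[0,0,0.008,0,0,0.08,5]]}}

```text
time: 37.0
ee_pos: [0.5613, 0.022, 0.1635]
eef_rot: [0.677, 0.736, -0.001, -0.0]
ft_force: [-4.8, -2.2, -3.3]
width: 0.0176
```

Run:
```python
from h import *
go((.5617,.0232,.1524,4.8))
```

```text
t 37.0 at [0.5613 0.022  0.1635] yaw 4.8 w 0.0176 F [-4.8 -2.2 -3.3] q7 -0.13
  -> (0.5617, 0.0232, 0.1524, 4.8) move [0.0059 0.0025 0.0553] turn [-0.0008  0.0004  0.0002]
```

{"op": "play_rows", "data": {"motion": [[0,-0.003,0.015,0,0,0,5],[0,-0.003,0.025,0,0,0,5],[0,-0.003,0.03,0,0,0,5],[0,-0.003,0.03,0,0,0,5]]}}

```text
time: 37.5
ee_pos: [0.5611, 0.0217, 0.1584]
eef_rot: [0.677, 0.736, -0.0, 0.0]
ft_force: [-6.6, -2.6, 4.1]
width: 0.0177
```

{"op": "play_rows", "data": {"motion": [[0,0,0.01,0,0,0,5],[0,0,0.02,0,0,0,5],[0,0,0.025,0,0,0,5],[0,0,0.025,0,0,0,5]]}}

```text
time: 38.0
ee_pos: [0.5614, 0.022, 0.1541]
eef_rot: [0.677, 0.736, -0.0, 0.001]
ft_force: [-7.6, -3.2, 8.6]
width: 0.0174
```

{"op": "play_rows", "data": {"motion": [[0,0,0.008,0,0,0,5],[0,0,0.014,0,0,0,5],[0,0,0.02,0,0,0,5],[0,0,0.02,0,0,0,5]]}}

```text
time: 38.5
ee_pos: [0.5616, 0.022, 0.1524]
eef_rot: [0.677, 0.736, 0.0, 0.001]
ft_force: [-16.2, -4.2, 29.3]
width: 0.0175
```

{"op": "play_rows", "data": {"motion": [[0,-0.003,0.006,0,0,0,5],[0,-0.003,0.006,0,0,0,5],[0,-0.003,0.006,0,0,0,5]]}}

```text
time: 38.88
ee_pos: [0.5616, 0.022, 0.1523]
eef_rot: [0.677, 0.736, 0.001, 0.002]
ft_force: [-16.9, -4.4, 36.8]
width: 0.0178
```

Run:
```python
from h import *
go()
b=snap("side");a=snap("scene")
for n,X in [("four_grip",(.5613,.0232,.164)),("four_pad0",None)]:
  for p in (a,b): print(n,[(np.round(d["xy"],1),round(d["p"],2),at_z(p,d["xy"],.164 if X else .136).round(4)) for d in eyes.landmark_of(p,n)][:4], proj(p,X) if X else "")
```

```text
t 38.88 at [0.5616 0.022  0.1523] yaw 4.9 w 0.0178 F [-16.9  -4.4  36.8] q7 -0.14
four_grip [(array([348.1, 201.1]), 0.86, array([0.5691, 0.0114, 0.164 ])), (array([380.5, 134.3]), 0.55, array([0.4404, 0.2494, 0.164 ]))] [349.56910426 197.07053799]
four_grip [(array([288.8, 191.4]), 0.9, array([0.5546, 0.0196, 0.164 ])), (array([271. , 168.9]), 0.68, array([ 0.6406, -0.0661,  0.164 ]))] [285.96919712 191.72494238]
four_pad0 [(array([374.7, 203.1]), 0.93, array([0.6066, 0.079 , 0.136 ])), (array([323.3, 200.7]), 0.9, array([ 0.5112, -0.0295,  0.136 ])), (array([351.7, 184.1]), 0.77, array([0.5162, 0.0711, 0.136 ])), (array([348.5, 219.3]), 0.58, array([ 0.6021, -0.013 ,  0.136 ]))] 
four_pad0 [(array([297.5, 212.4]), 0.92, array([0.5156, 0.0637, 0.136 ])), (array([273.4, 182.9]), 0.82, array([ 0.6246, -0.0397,  0.136 ])), (array([263.9, 208.1]), 0.76, array([0.6061, 0.0731, 0.136 ])), (array([306.8, 192.5]), 0.71, array([ 0.5191, -0.0247,  0.136 ]))]
```

{"op": "play_rows", "data": {"motion": [[0,0,-0.012,0,0,0,5],[0,0,-0.012,0,0,0,60],[0,0,-0.012,0,0,0,60],[0,0,-0.012,0,0,0,60],[0,0,-0.012,0,0,0,60]]}}

```text
time: 39.8
ee_pos: [0.5607, 0.0226, 0.1499]
eef_rot: [0.677, 0.736, 0.0, 0.0]
ft_force: [0.3, 0.1, -0.4]
width: 0.048
```

{"op": "play_rows", "data": {"motion": [[0,0,-0.2,0,0,0,60],[0,0,-0.45,0,0,0,60],[0,0,-0.7,0,0,0,100],[0,0,-0.7,0,0,0,100]]}}

```text
time: 40.3
ee_pos: [0.5623, 0.0229, 0.2942]
eef_rot: [0.677, 0.736, 0.002, 0.003]
ft_force: [0.4, 0.5, -0.4]
width: 0.065
```

Run:
```python
from h import *
import pickle
go((.475,-.25,.26,-60))
w=snap("wrist");save(w,"w14.png");a=snap("scene");b=snap("side")
for p in (w,a,b):
 for n,z in [("four_grip",.164),("four_pad0",.136),("drift_grip",.02),("jar0_mid",.026)]:
  print(n,[(np.round(d["xy"],1),round(d["p"],2),at_z(p,d["xy"],z).round(4)) for d in eyes.landmark_of(p,n)][:4])
```

```text
t 40.3 at [0.5623 0.0229 0.2942] yaw 4.8 w 0.065 F [ 0.4  0.5 -0.4] q7 -0.1
  -> (0.475, -0.25, 0.26, -60) move [-1.3235 -0.5501  0.1674] turn [ 0.0041 -0.0024  0.7198]
four_grip [(array([309.7, 192.1]), 0.59, array([0.5637, 0.0214, 0.164 ])), (array([402.6, 253.4]), 0.46, array([ 0.6729, -0.041 ,  0.164 ]))]
four_pad0 [(array([354.6, 137.6]), 0.81, array([0.6076, 0.0784, 0.136 ])), (array([264.3, 140.3]), 0.81, array([0.5107, 0.0673, 0.136 ])), (array([400.4, 254.1]), 0.72, array([ 0.6816, -0.0562,  0.136 ])), (array([270.3, 223. ]), 0.65, array([ 0.5213, -0.0282,  0.136 ]))]
drift_grip [(array([193.8, 195.5]), 0.76, array([ 0.3883, -0.0404,  0.02  ]))]
jar0_mid []
four_grip [(array([350.5, 199.5]), 0.88, array([0.5691, 0.02  , 0.164 ])), (array([350.7, 224.9]), 0.16, array([ 0.631 , -0.0316,  0.164 ]))]
four_pad0 [(array([350. , 221.6]), 0.95, array([ 0.6102, -0.0145,  0.136 ])), (array([323.4, 200.5]), 0.76, array([ 0.5109, -0.0288,  0.136 ])), (array([374.5, 206.4]), 0.75, array([0.6145, 0.0711, 0.136 ])), (array([347.7, 183.4]), 0.7, array([0.5071, 0.0636, 0.136 ]))]
drift_grip 
[... 345 characters left out ...]
r_grip [(array([283.2, 191.4]), 0.76, array([0.5689, 0.024 , 0.164 ]))]
four_pad0 [(array([263.1, 208.2]), 0.96, array([0.6079, 0.0741, 0.136 ])), (array([305. , 190.9]), 0.96, array([ 0.5262, -0.0302,  0.136 ])), (array([296.4, 214.8]), 0.93, array([0.5151, 0.0736, 0.136 ])), (array([272.6, 183.3]), 0.73, array([ 0.626 , -0.0372,  0.136 ]))]
drift_grip [(array([361.7, 195.1]), 0.92, array([ 0.3941, -0.208 ,  0.02  ])), (array([352.1, 231.5]), 0.81, array([ 0.3849, -0.0306,  0.02  ])), (array([414.9, 185. ]), 0.59, array([ 0.2353, -0.3147,  0.02  ]))]
jar0_mid [(array([307.7, 188.8]), 0.57, array([ 0.569 , -0.1814,  0.026 ])), (array([365.7, 159.1]), 0.5, array([ 0.4233, -0.4149,  0.026 ]))]
```

{"op": "play_rows", "data": {"motion": [[-0.25,-0.1,0,0,0,0.11,100],[-0.5,-0.25,0,0,0,0.22,100],[-0.75,-0.4,0,0,0,0.33,100],[-1,-0.55,0,0,0,0.44,100],[-1,-0.7,0,0,0,0.55,100]]}}

```text
time: 41.68
ee_pos: [0.436, -0.1924, 0.2897]
eef_rot: [0.925, 0.379, -0.0, 0.0]
ft_force: [0.4, 1.6, 0.5]
width: 0.0873
```

{"op": "play_rows", "data": {"motion": [[0,0,0,0,0,0.11,100],[0,0,0,0,0,0.22,100],[0,0,0,0,0,0.33,100],[0,0,0,0,0,0.44,100],[0,0,0,0,0,0.48,100]]}}

```text
time: 42.3
ee_pos: [0.4377, -0.1885, 0.2901]
eef_rot: [1.0, 0.016, 0.0, 0.0]
ft_force: [1.4, 0.5, 0.4]
width: 0.0873
```

{"op": "play_rows", "data": {"motion": [[0,0,0,0,0,0,100],[0,0,0,0,0,0,100]]}}

```text
time: 42.55
ee_pos: [0.4377, -0.1885, 0.2901]
eef_rot: [1.0, 0.019, 0.0, 0.0]
ft_force: [-0.4, -0.0, -1.2]
width: 0.087
```

Run:
```python
from h import *
np.set_printoptions(precision=4,suppress=True)
go()
w=snap("wrist");save(w,"w15.png",None,1.25)
import pickle;pickle.dump(w,open("w15.pkl","wb"))
for n,z in [("drift_grip",.022),("drift_tip",.011),("jar0_mid",.026)]:
  print(n,[(np.round(d["xy"],1),round(d["p"],2),at_z(w,d["xy"],z).round(4)) for d in eyes.landmark_of(w,n)][:4])
for d in eyes.regions_of(w,"drift_grip")[:3]:
  c=max(cv2.findContours(d["region"].astype(np.uint8),0,2)[0],key=cv2.contourArea);print(d["p"],cv2.minAreaRect(c),cv2.boundingRect(c))
```

```text
t 42.55 at [ 0.4377 -0.1885  0.2901] yaw -87.8 w 0.087 F [-0.4 -0.  -1.2] q7 -1.22
drift_grip [(array([221.3, 194.3]), 0.87, array([ 0.3889, -0.0519,  0.022 ])), (array([318.6, 182. ]), 0.76, array([ 0.4142, -0.2003,  0.022 ])), (array([378.2, 280.8]), 0.62, array([ 0.2462, -0.309 ,  0.022 ])), (array([ 66.7, 108.5]), 0.51, array([0.5067, 0.1587, 0.022 ]))]
drift_tip [(array([319.3, 257. ]), 0.75, array([ 0.2813, -0.2079,  0.011 ])), (array([206. , 248.6]), 0.69, array([ 0.2896, -0.0178,  0.011 ])), (array([317.2,  74.7]), 0.67, array([ 0.5654, -0.1916,  0.011 ])), (array([41.4,  0.2]), 0.28, array([0.6412, 0.1718, 0.011 ]))]
jar0_mid [(array([459.8, 188.7]), 0.85, array([ 0.4131, -0.4138,  0.026 ]))]
0.79 ((213.442626953125, 213.8688507080078), (16.032752990722656, 71.80382537841797), 13.240520477294922) (205, 179, 24, 71)
0.64 ((343.550048828125, 267.85003662109375), (57.86967468261719, 10.75174331665039), 18.43494987487793) (317, 255, 56, 21)
0.58 ((318.0, 141.0), (130.0, 20.0), 90.0) (308, 76, 21, 131)
```

View pics/w15.png

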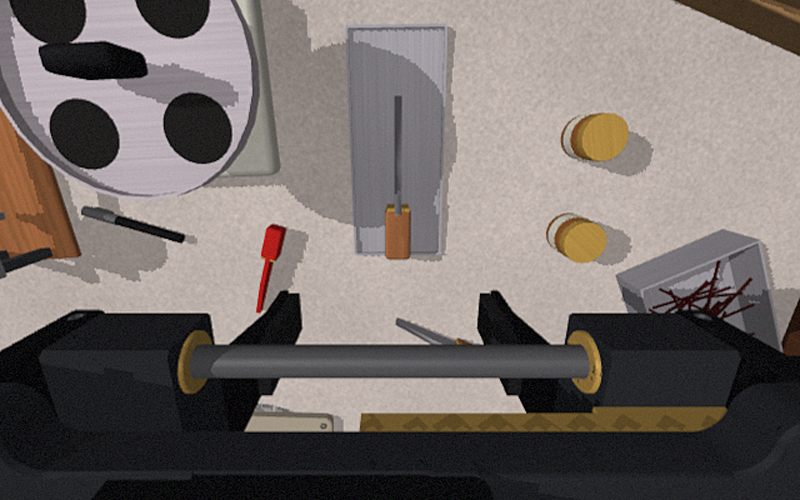

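Run:
```python
from h import *
import pickle
np.set_printoptions(precision=4,suppress=True)
w=pickle.load(open("w15.pkl","rb"));f=lambda q,z:at_z(w,(q[0]/1.25,q[1]/1.25),z)
print("handle rear top",f((398,259),.040),"front",f((398,208),.037),"tip",f((398,97),.019),"jars",f((604,137),.052),f((582,242),.052))
print("tray",f((348,27),.007),f((452,27),.007),f((356,253),.007),f((440,255),.007))
go((.402,-.1995,.08,-89),(.402,-.1995,.015,-89))
```

```text
handle rear top [ 0.38   -0.2011  0.04  ] front [ 0.441  -0.1984  0.037 ] tip [ 0.561  -0.1933  0.019 ] jars [ 0.5276 -0.41    0.052 ] [ 0.4129 -0.4095  0.052 ]
tray [ 0.6295 -0.1367  0.007 ] [ 0.6338 -0.2481  0.007 ] [ 0.3747 -0.1482  0.007 ] [ 0.3762 -0.256   0.007 ]
t 42.8 at [ 0.4377 -0.1885  0.29  ] yaw -87.9 w 0.0872 F [ 0.4  0.2 -0.2] q7 -1.22
  -> (0.402, -0.1995, 0.08, -89) move [-0.1805  0.0484  1.0502] turn [ 0.     -0.0001  0.0122]
  -> (0.402, -0.1995, 0.015, -89) move [0.    0.    0.325] turn [0. 0. 0.]
```

{"op": "play_rows", "data": {"motion": [[-0.15,0.05,0.25,0,0,0,62],[-0.15,0.05,0.5,0,0,0,62],[-0.15,0.05,0.75,0,0,0,62],[-0.15,0.05,1,0,0,0,62],[-0.15,0.05,1,0,0,0,62]]}}

```text
time: 43.42
ee_pos: [0.4058, -0.1985, 0.0875]
eef_rot: [1.0, 0.018, -0.003, -0.002]
ft_force: [0.6, 0.0, 0.7]
width: 0.0548
```

{"op": "play_rows", "data": {"motion": [[0,0,0,0,0,0,62],[0,0,0,0,0,0,62]]}}

```text
time: 43.68
ee_pos: [0.4095, -0.2002, 0.0922]
eef_rot: [1.0, 0.018, 0.002, 0.001]
ft_force: [0.4, 0.2, -0.5]
width: 0.0539
```

Run:
```python
from h import *
go((.408,-.1997,.013,-87.5))
```

```text
t 43.67 at [ 0.4095 -0.2002  0.0922] yaw -87.9 w 0.0539 F [ 0.4  0.2 -0.5] q7 -1.2
  -> (0.408, -0.1997, 0.013, -87.5) move [-0.0088 -0.0034  0.396 ] turn [ 0.001  -0.0021 -0.0048]
```

Grip, lift 12 mm, forward 32 mm, set down.

{"op": "play_rows", "data": {"motion": [[-0.008,0,0.2,0,0,0,62],[-0.008,0,0.35,0,0,0,62],[-0.008,0,0.39,0,0,0,62],[-0.008,0,0.39,0,0,0,62],[-0.008,0,0.39,0,0,0,10]], "squeeze": 40}}

```text
time: 44.3
ee_pos: [0.4076, -0.2001, 0.0135]
eef_rot: [1.0, 0.018, 0.001, 0.001]
ft_force: [0.1, -0.7, -0.4]
width: 0.0495
```

{"op": "play_rows", "data": {"motion": [[0,0,0,0,0,0,10],[0,0,0,0,0,0,10],[0,0,-0.06,0,0,0,10],[0.08,0,-0.06,0,0,0,10],[0.16,0,-0.06,0,0,0,10]]}}

```text
time: 44.92
ee_pos: [0.4398, -0.1984, 0.0243]
eef_rot: [1.0, 0.018, 0.0, 0.0]
ft_force: [0.8, 0.5, -2.1]
width: 0.0294
```

{"op": "play_rows", "data": {"motion": [[0,0,0,0,0,0,10],[0,0,0.03,0,0,0,10],[0,0,0.055,0,0,0,10],[0,0,0.06,0,0,0,10],[0,0,0.06,0,0,0,10]]}}

```text
time: 45.55
ee_pos: [0.4379, -0.1984, 0.0129]
eef_rot: [1.0, 0.018, -0.001, -0.0]
ft_force: [-7.9, 3.8, 19.2]
width: 0.03
```

Run:
```python
from h import *
go()
```

```text
t 45.55 at [ 0.4379 -0.1984  0.0129] yaw -87.9 w 0.03 F [-7.9  3.8 19.2] q7 -1.27
```

{"op": "play_rows", "data": {"motion": [[0,0,-0.005,0,0,0,62],[0,0,-0.005,0,0,0,62],[0,0,-0.005,0,0,0,62],[0,0,-0.25,0,0,0,70],[0,0,-0.5,0,0,0,100]]}}

```text
time: 46.18
ee_pos: [0.4379, -0.1982, 0.1127]
eef_rot: [1.0, 0.018, -0.001, -0.0]
ft_force: [1.0, 0.7, 0.4]
width: 0.0643
```

{"op": "play_rows", "data": {"motion": [[0.05,0.2,-0.2,0,0,-0.11,100],[0.15,0.45,-0.2,0,0,-0.22,100],[0.3,0.7,-0.2,0,0,-0.33,100],[0.41,1,-0.2,0,0,-0.44,100],[0.41,1,-0.2,0,0,-0.533,100]]}}

```text
time: 46.8
ee_pos: [0.5268, -0.3999, 0.1496]
eef_rot: [0.906, 0.423, -0.001, -0.0]
ft_force: [-0.2, 0.5, 0.3]
width: 0.087
```

{"op": "play_rows", "data": {"motion": [[0,0,0,0,0,0,100],[0,0,0,0,0,0,100]]}}

```text
time: 47.05
ee_pos: [0.5278, -0.3946, 0.1521]
eef_rot: [0.907, 0.422, 0.0, -0.0]
ft_force: [-0.5, -0.1, 0.9]
width: 0.0869
```

Run:
```python
from h import *
np.set_printoptions(precision=4,suppress=True)
w=snap("wrist");a=snap("scene");b=snap("side")
for p in (w,a,b):
 for n,z in [("drift_grip",.02),("drift_tip",.011),("jar0_mid",.026)]:
  print(n,[(np.round(d["xy"],1),round(d["p"],2),at_z(p,d["xy"],z).round(4)) for d in eyes.landmark_of(p,n)][:4])
go((.5276,-.41,.08,-40),(.5276,-.41,.022,-40))
```

```text
drift_grip [(array([105.5,  92.6]), 0.7, array([ 0.4419, -0.1955,  0.02  ]))]
drift_tip [(array([ 29.2, 202.1]), 0.62, array([ 0.2833, -0.2086,  0.011 ]))]
jar0_mid [(array([243.5, 269. ]), 0.94, array([ 0.4137, -0.4145,  0.026 ]))]
drift_grip [(array([201.5, 208. ]), 0.69, array([ 0.2341, -0.3006,  0.02  ])), (array([262.4, 234.2]), 0.59, array([ 0.4319, -0.2007,  0.02  ])), (array([296.1, 198.6]), 0.52, array([ 0.3891, -0.0448,  0.02  ]))]
drift_tip [(array([240. , 203.4]), 0.84, array([ 0.288 , -0.1939,  0.011 ])), (array([291.7, 274.9]), 0.62, array([ 0.5898, -0.2055,  0.011 ])), (array([283.5, 177. ]), 0.56, array([ 0.2866, -0.0236,  0.011 ]))]
jar0_mid [(array([190.5, 262.1]), 0.44, array([ 0.3848, -0.4148,  0.026 ]))]
drift_grip [(array([350.2, 192.8]), 0.9, array([ 0.4324, -0.209 ,  0.02  ])), (array([352.9, 228.5]), 0.88, array([ 0.3856, -0.0438,  0.02  ])), (array([340.5, 154. ]), 0.7, array([ 0.5217, -0.4313,  0.02  ])), (array([415.1, 186.4]), 0.66, array([ 0.2338, -0.3069,  0.02  ]))]
drift_tip [(array([334.6, 274.9]), 0.74, array([0.3929, 0.1343, 0.011 ])), (array([398.5, 205.8]), 0.67, array([ 0.273 , -0.1995,  0.011 ])), (array([384.5, 244.8]), 0.54, array([ 0.2869, -0.0134,  0.011 ]))]
jar0_mid [(array([368.2, 161.1]), 0.55, array([ 0.412 , -0.4044,  0.026 ]))]
t 47.65 at [ 0.5276 -0.3954  0.1521] yaw -40.0 w 0.087 F [ 0.2 -0.6  0.2] q7 -0.19
  -> (0.5276, -0.41, 0.08, -40) move [-0.0561  0.0467  0.3603] turn [ 0.0001 -0.      0.0004]
  -> (0.5276, -0.41, 0.022, -40) move [0.   0.   0.29] turn [0. 0. 0.]
```

{"op": "play_rows", "data": {"motion": [[-0.054,0.044,0,0,0,0,100],[-0.054,0.044,0.25,0,0,0,100],[-0.054,0.044,0.5,0,0,0,100],[-0.054,0.044,0.67,0,0,0,100],[-0.054,0.044,0.67,0,0,0,100]]}}

```text
time: 48.28
ee_pos: [0.5254, -0.4091, 0.0151]
eef_rot: [0.906, 0.423, -0.001, -0.002]
ft_force: [-0.4, 0.8, 0.4]
width: 0.0873
```

{"op": "play_rows", "data": {"motion": [[0,0,0,0,0,0,40],[0,0,0,0,0,0,40],[0,0,0,0,0,0,40],[0,0,0,0,0,0,40]], "squeeze": 15}}

```text
time: 48.78
ee_pos: [0.5277, -0.4095, 0.0187]
eef_rot: [0.906, 0.423, 0.0, 0.0]
ft_force: [-0.5, 0.2, 0.3]
width: 0.0545
```

Run:
```python
from h import *
go((.5184,-.0278,.21,-40))
```

```text
t 48.77 at [ 0.5277 -0.4095  0.0187] yaw -40.0 w 0.0545 F [-0.5  0.2  0.3] q7 -0.19
  -> (0.5184, -0.0278, 0.21, -40) move [ 1.433  -1.2606 -0.9575] turn [ 0.0007 -0.0001  0.0004]
```

{"op": "play_rows", "data": {"motion": [[0,0,0,0,0,0,40],[0,0,0,0,0,0,40],[0,0,-0.1,0,0,0,40],[0,0,-0.3,0,0,0,40],[0,0,-0.55,0,0,0,40]]}}

```text
time: 49.4
ee_pos: [0.5269, -0.4089, 0.1293]
eef_rot: [0.906, 0.423, -0.0, -0.001]
ft_force: [0.9, -0.5, -0.7]
width: 0.0493
```

{"op": "play_rows", "data": {"motion": [[0,0,-0.25,0,0,0,40],[0,0,-0.5,0,0,0,40],[0.2,-0.2,-0.5,0,0,0,40],[0.4,-0.4,-0.5,0,0,0,40],[0.6,-0.6,-0.5,0,0,0,40]]}}

```text
time: 50.02
ee_pos: [0.5122, -0.2383, 0.2292]
eef_rot: [0.906, 0.423, 0.0, 0.0]
ft_force: [0.1, 0.3, -1.6]
width: 0.0494
```

{"op": "play_rows", "data": {"motion": [[0.2,-0.15,0,0,0,0,40],[0.4,-0.35,0,0,0,0,40],[0.6,-0.5,0,0,0,0,40],[0.6,-0.5,0,0,0,0,40],[0.6,-0.5,0,0,0,0,40]]}}

```text
time: 50.65
ee_pos: [0.5129, -0.0847, 0.2288]
eef_rot: [0.906, 0.423, 0.0, 0.001]
ft_force: [0.6, -0.9, -2.0]
width: 0.0494
```

Run:
```python
from h import *
go((.5184,-.0278,.2288,-40),(.5184,-.0278,.158,-40))
```

```text
t 50.65 at [ 0.5129 -0.0847  0.2288] yaw -40.0 w 0.0494 F [ 0.6 -0.9 -2. ] q7 -0.66
  -> (0.5184, -0.0278, 0.2288, -40) move [ 0.2356 -0.1616 -0.0003] turn [0.0007 0.0001 0.0004]
  -> (0.5184, -0.0278, 0.158, -40) move [0.    0.    0.354] turn [0. 0. 0.]
```

{"op": "play_rows", "data": {"motion": [[0.236,-0.162,0,0,0,0,40],[0.236,-0.162,0,0,0,0,40],[0.236,-0.162,0.15,0,0,0,40],[0.236,-0.162,0.3,0,0,0,40],[0.236,-0.162,0.34,0,0,0,40]]}}

```text
time: 51.28
ee_pos: [0.5174, -0.0287, 0.1586]
eef_rot: [0.907, 0.422, -0.001, -0.001]
ft_force: [0.7, -0.1, -1.5]
width: 0.0498
```

{"op": "play_rows", "data": {"motion": [[0,0,0.01,0,0,0,40],[0,0,0.02,0,0,0,40],[0,0,0.028,0,0,0,40],[0,0,0.028,0,0,0,40]]}}

```text
time: 51.78
ee_pos: [0.5187, -0.0271, 0.1548]
eef_rot: [0.906, 0.423, 0.0, 0.0]
ft_force: [0.7, -0.9, -1.5]
width: 0.0498
```

Run:
```python
from h import *
go((.5184,-.0278,.155,-40))
```

```text
t 51.77 at [ 0.5187 -0.0271  0.1548] yaw -40.0 w 0.0498 F [ 0.7 -0.9 -1.5] q7 -0.8
  -> (0.5184, -0.0278, 0.155, -40) move [-0.0038  0.0011 -0.0008] turn [ 0.0004 -0.0003  0.0005]
```

{"op": "play_rows", "data": {"motion": [[0,0,0.005,0,0,0,40],[0,0,0.005,0,0,0,40]]}}

```text
time: 52.02
ee_pos: [0.5186, -0.0273, 0.1543]
eef_rot: [0.906, 0.423, 0.0, 0.0]
ft_force: [-4.0, -1.0, 6.2]
width: 0.0499
```

{"op": "play_rows", "data": {"motion": [[0,0,0,0,0,0,70],[0,0,0,0,0,0,85],[0,0,0,0,0,0,85],[0,0,-0.1,0,0,0,85],[0,0,-0.3,0,0,0,85]]}}

```text
time: 52.65
ee_pos: [0.5174, -0.0271, 0.2127]
eef_rot: [0.906, 0.423, -0.001, -0.001]
ft_force: [0.1, -0.1, 0.9]
width: 0.073
```

{"op": "play_rows", "data": {"motion": [[-0.05,0,-0.2,0,0,0,100],[-0.3,0.15,-0.2,0,0,0,100],[-0.5,0.3,-0.2,0,0,0,100],[-0.75,0.45,-0.2,0,0,0,100],[-0.9,0.5,-0.2,0,0,0,100]]}}

```text
time: 53.28
ee_pos: [0.4784, -0.2325, 0.2531]
eef_rot: [0.907, 0.421, -0.0, 0.0]
ft_force: [0.4, 0.4, -0.8]
width: 0.0872
```

{"op": "play_rows", "data": {"motion": [[-0.2,0.1,0,0,0,0,100],[-0.4,0.2,0,0,0,0,100],[-0.6,0.3,0,0,0,0,100],[-0.6,0.3,0,0,0,0,100],[-0.6,0.3,0,0,0,0,100]]}}

```text
time: 53.9
ee_pos: [0.4488, -0.359, 0.2532]
eef_rot: [0.906, 0.423, 0.0, -0.0]
ft_force: [1.0, -0.7, -0.0]
width: 0.0872
```

Run:
```python
from h import *
go((.413,-.411,.25,-40))
w=snap("wrist");a=snap("scene");b=snap("side")
for p,zz in ((w,(.026,)),(a,(.026,.162)),(b,(.026,.162))):
  print([(np.round(d["xy"],1),round(d["p"],2),[at_z(p,d["xy"],z).round(4) for z in zz]) for d in eyes.landmark_of(p,"jar0_mid")][:4])
```

```text
t 53.9 at [ 0.4488 -0.359   0.2532] yaw -39.9 w 0.0872 F [ 1.  -0.7 -0. ] q7 -0.13
  -> (0.413, -0.411, 0.25, -40) move [-0.3141  0.0296  0.0158] turn [-0.0003 -0.0004  0.0008]
[(array([317.4, 216.5]), 0.75, [array([ 0.415 , -0.4148,  0.026 ])])]
[(array([191.8, 263.3]), 0.57, [array([ 0.3905, -0.4136,  0.026 ]), array([ 0.4715, -0.4129,  0.162 ])]), (array([373.5, 203.3]), 0.45, [array([0.5574, 0.134 , 0.026 ]), array([0.6163, 0.0621, 0.162 ])])]
[(array([291.3, 233.3]), 0.66, [array([0.548 , 0.0341, 0.026 ]), array([0.4936, 0.1687, 0.162 ])]), (array([367.1, 159.3]), 0.53, [array([ 0.4182, -0.4151,  0.026 ]), array([ 0.3867, -0.2012,  0.162 ])])]
```

{"op": "play_rows", "data": {"motion": [[-0.315,0.036,0,0,0,0,100],[-0.315,0.036,0.2,0,0,0,100],[-0.315,0.036,0.45,0,0,0,100],[-0.315,0.036,0.7,0,0,0,100],[-0.315,0.036,0.8,0,0,0,100]]}}

```text
time: 54.82
ee_pos: [0.4124, -0.4112, 0.0903]
eef_rot: [0.906, 0.423, -0.001, -0.002]
ft_force: [0.0, -0.4, 0.3]
width: 0.0871
```

{"op": "play_rows", "data": {"motion": [[0,0,0.15,0,0,0,100],[0,0,0.3,0,0,0,100],[0,0,0.376,0,0,0,100],[0,0,0.376,0,0,0,100],[0,0,0.376,0,0,0,40]]}}

```text
time: 55.45
ee_pos: [0.4142, -0.4132, 0.0195]
eef_rot: [0.906, 0.423, 0.0, 0.001]
ft_force: [0.5, -1.3, -0.4]
width: 0.0825
```

{"op": "play_rows", "data": {"motion": [[0,0,0,0,0,0,40],[0,0,0,0,0,0,40],[0,0,0,0,0,0,40],[0,0,0,0,0,0,40],[0,0,0,0,0,0,40]], "squeeze": 15}}

```text
time: 56.08
ee_pos: [0.4134, -0.4126, 0.0184]
eef_rot: [0.906, 0.423, -0.0, -0.0]
ft_force: [-1.5, 1.3, 3.4]
width: 0.0494
```

Run:
```python
from h import *
go()
```

```text
t 56.08 at [ 0.4134 -0.4126  0.0184] yaw -40.0 w 0.0494 F [-1.5  1.3  3.4] q7 -0.05
```

{"op": "play_rows", "data": {"motion": [[0,0,-0.2,0,0,0,40],[0,0,-0.45,0,0,0,40],[0,0,-0.7,0,0,0,40],[0,0,-0.95,0,0,0,40],[0.2,-0.1,-1,0,0,0,40]]}}

```text
time: 56.7
ee_pos: [0.4236, -0.3725, 0.2217]
eef_rot: [0.907, 0.42, 0.001, 0.003]
ft_force: [0.5, 0.8, -2.7]
width: 0.0495
```

{"op": "play_rows", "data": {"motion": [[0.2,-0.08,-0.1,0,0,0,40],[0.45,-0.15,-0.1,0,0,0,40],[0.7,-0.25,-0.1,0,0,0,40],[0.95,-0.35,-0.1,0,0,0,40],[1,-0.35,-0.1,0,0,0,40]]}}

```text
time: 57.32
ee_pos: [0.4998, -0.1665, 0.2383]
eef_rot: [0.905, 0.426, 0.001, -0.0]
ft_force: [0.1, -0.9, -0.6]
width: 0.0497
```

{"op": "play_rows", "data": {"motion": [[0.25,-0.08,0,0,0,0,40],[0.5,-0.15,0,0,0,0,40],[0.75,-0.25,0,0,0,0,40],[1,-0.35,0,0,0,0,40],[1,-0.35,0,0,0,0,40]]}}

```text
time: 57.95
ee_pos: [0.5738, 0.0321, 0.2378]
eef_rot: [0.905, 0.426, 0.0, -0.001]
ft_force: [-0.0, -0.3, -1.2]
width: 0.0494
```

{"op": "play_rows", "data": {"motion": [[0.2,-0.03,0,0,0,0,40],[0.2,-0.03,0,0,0,0,40],[0.2,-0.03,0,0,0,0,40]]}}

```text
time: 58.32
ee_pos: [0.5945, 0.0604, 0.2378]
eef_rot: [0.906, 0.422, -0.0, 0.0]
ft_force: [-0.1, 0.2, -1.3]
width: 0.0493
```

Run:
```python
from h import *
go((.6042,.0738,.24,-40),(.6042,.0738,.1545,-40))
```

```text
t 58.33 at [0.5945 0.0604 0.2378] yaw -40.0 w 0.0493 F [-0.1  0.2 -1.3] q7 -0.98
  -> (0.6042, 0.0738, 0.24, -40) move [ 0.0823 -0.0058 -0.0112] turn [-0.      0.0006 -0.0003]
  -> (0.6042, 0.0738, 0.1545, -40) move [0.     0.     0.4275] turn [0. 0. 0.]
```

{"op": "play_rows", "data": {"motion": [[0.082,-0.006,0,0,0,0,40],[0.082,-0.006,0.1,0,0,0,40],[0.082,-0.006,0.25,0,0,0,40],[0.082,-0.006,0.38,0,0,0,40],[0.082,-0.006,0.38,0,0,0,40]]}}

```text
time: 58.95
ee_pos: [0.6032, 0.0748, 0.1604]
eef_rot: [0.906, 0.423, -0.002, -0.001]
ft_force: [0.2, -0.1, -1.4]
width: 0.0492
```

{"op": "play_rows", "data": {"motion": [[0,0,0.015,0,0,0,40],[0,0,0.03,0,0,0,40],[0,0,0.037,0,0,0,40],[0,0,0.037,0,0,0,40]]}}

```text
time: 59.45
ee_pos: [0.6042, 0.0752, 0.1551]
eef_rot: [0.906, 0.423, 0.0, 0.0]
ft_force: [0.1, -0.0, -1.6]
width: 0.0495
```

Run:
```python
from h import *
go((.6042,.0738,.1545,-40))
```

```text
t 59.45 at [0.6042 0.0752 0.1551] yaw -40.0 w 0.0495 F [ 0.1 -0.  -1.6] q7 -1.03
  -> (0.6042, 0.0738, 0.1545, -40) move [-0.0053  0.0045  0.0028] turn [ 0.0002 -0.0001  0.0004]
```

Lower to contact, release, rise and back off, then check everything.

{"op": "play_rows", "data": {"motion": [[0,0,0.006,0,0,0,40],[0,0,0.006,0,0,0,40]]}}

```text
time: 59.7
ee_pos: [0.6044, 0.0753, 0.1544]
eef_rot: [0.906, 0.423, 0.001, 0.0]
ft_force: [-0.4, -0.2, 4.2]
width: 0.0501
```

{"op": "play_rows", "data": {"motion": [[0,0,0,0,0,0,70],[0,0,0,0,0,0,85],[0,0,0,0,0,0,85],[0,0,-0.1,0,0,0,85],[0,0,-0.3,0,0,0,85]]}}

```text
time: 60.32
ee_pos: [0.6034, 0.075, 0.2142]
eef_rot: [0.906, 0.423, -0.001, -0.0]
ft_force: [0.6, -0.6, 0.7]
width: 0.0737
```

{"op": "play_rows", "data": {"motion": [[0,0,-0.2,0,0,0,100],[-0.2,0,-0.4,0,0,0,100],[-0.4,0,-0.45,0,0,0,100],[-0.4,0,-0.45,0,0,0,100],[-0.4,0,-0.45,0,0,0,100]]}}

```text
time: 60.95
ee_pos: [0.5529, 0.0143, 0.3045]
eef_rot: [0.906, 0.423, 0.001, 0.0]
ft_force: [-0.2, 0.1, 0.7]
width: 0.0868
```

Run:
```python
from h import *
go((.43,-.19,.3,-40))
w=snap("wrist");a=snap("scene");b=snap("side")
save(w,"w16.png");save(a,"s16.png",(150,100,470,320),1.25);save(b,"b16.png",(200,130,440,330),1.6667)
cv2.imwrite("pics/m16.png",np.vstack([np.hstack([cv2.imread("pics/s16.png"),cv2.resize(cv2.imread("pics/b16.png"),(400,275))]),cv2.resize(cv2.imread("pics/w16.png"),(800,500))[:320]]))
for p in (w,a,b):
 for n,z in [("jar0_mid",.162),("four_pad0",.136),("single_mid",.1),("drift_grip",.02),("four_grip",.164)]:
  print(n,[(np.round(d["xy"],1),round(d["p"],2),at_z(p,d["xy"],z).round(3)) for d in eyes.landmark_of(p,n)][:4])
```

```text
t 60.95 at [0.5529 0.0143 0.3045] yaw -39.9 w 0.0868 F [-0.2  0.1  0.7] q7 -0.87
  -> (0.43, -0.19, 0.3, -40) move [-1.1777  0.185   0.0217] turn [ 0.0005 -0.0006  0.0006]
jar0_mid [(array([312.1, 112.3]), 0.85, array([0.605, 0.074, 0.162]))]
four_pad0 [(array([368.8, 172.7]), 0.82, array([ 0.613, -0.02 ,  0.136])), (array([253.8, 168.9]), 0.79, array([0.514, 0.068, 0.136]))]
single_mid [(array([72.1, 82.5]), 0.57, array([0.411, 0.278, 0.1  ]))]
drift_grip [(array([338.6, 293.9]), 0.81, array([ 0.442, -0.197,  0.02 ])), (array([260. , 250.1]), 0.75, array([ 0.393, -0.044,  0.02 ])), (array([406.1, 237.9]), 0.6, array([ 0.596, -0.184,  0.02 ]))]
four_grip [(array([312.8, 174.6]), 0.87, array([0.565, 0.025, 0.164])), (array([314. , 112.7]), 0.26, array([0.607, 0.072, 0.164])), (array([362., 267.]), 0.16, array([ 0.539, -0.097,  0.164]))]
jar0_mid [(array([373.3, 193.4]), 0.9, array([0.591, 0.084, 0.162])), (array([380.7, 138.5]), 0.62, array([0.452, 0.239, 0.162])), (array([322.9, 202.8]), 0.57, array([ 0.53 , -0.045,  0.162]))]
four_pad0 [(array([324.5, 202.3]), 0.68, array([ 0.518, -
[... 654 characters left out ...]
, array([0.605, 0.072, 0.162]))]
four_pad0 [(array([276.3, 181.4]), 0.82, array([ 0.619, -0.049,  0.136])), (array([305.7, 191.3]), 0.78, array([ 0.524, -0.029,  0.136])), (array([296.4, 211.5]), 0.73, array([0.52 , 0.061, 0.136])), (array([263.7, 206. ]), 0.58, array([0.61 , 0.065, 0.136]))]
single_mid [(array([311.8, 293.5]), 0.78, array([0.41 , 0.275, 0.1  ]))]
drift_grip [(array([349.4, 196.5]), 0.81, array([ 0.43 , -0.189,  0.02 ])), (array([351.7, 227.8]), 0.66, array([ 0.39 , -0.046,  0.02 ])), (array([413.1, 187.2]), 0.64, array([ 0.24, -0.3 ,  0.02]))]
four_grip [(array([285.1, 190.6]), 0.72, array([0.565, 0.019, 0.164])), (array([311.6, 318.9]), 0.16, array([0.377, 0.38 , 0.164]))]
```

{"op": "play_rows", "data": {"motion": [[-0.25,0,0,0,0,0,100],[-0.5,0,0,0,0,0,100],[-0.7,0,0,0,0,0,100],[-0.7,0,0,0,0,0,100],[-0.7,0,0,0,0,0,100]]}}

```text
time: 62.48
ee_pos: [0.4632, -0.0928, 0.3038]
eef_rot: [0.906, 0.423, 0.0, 0.0]
ft_force: [-0.5, 0.8, 0.3]
width: 0.0868
```

Run:
```python
from h import *
go()
w=snap("wrist");a=snap("scene")
for l in ("jar0_mid","jar1_mid"):
  print([(np.round(d["xy"],1),round(d["p"],2),at_z(w,d["xy"],.162).round(3)) for d in eyes.landmark_of(w,l)][:4])
# brass-coloured blobs (lids): wrist and scene
for p in (w,a):
  h=cv2.cvtColor(p["image"],cv2.COLOR_RGB2HSV);m=cv2.inRange(h,(15,120,70),(28,255,255));m=cv2.morphologyEx(m,cv2.MORPH_OPEN,np.ones((3,3)))
  n,_,st,c=cv2.connectedComponentsWithStats(m)
  print([(c[i].round(1),st[i,2:].tolist(),at_z(p,c[i],.188).round(3)) for i in range(1,n) if st[i,4]>40])
for n,z in [("drift_grip",.02),("drift_tip",.011)]: print(n,[(round(d["p"],2),at_z(w,d["xy"],z).round(3)) for d in eyes.landmark_of(w,n)][:4])
```

```text
t 62.48 at [ 0.4632 -0.0928  0.3038] yaw -39.9 w 0.0868 F [-0.5  0.8  0.3] q7 -0.58
[]
[(array([309.2, 104.5]), 0.93, array([ 0.518, -0.026,  0.162])), (array([535.8, 145.1]), 0.56, array([ 0.672, -0.206,  0.162]))]
[(array([311.7, 105.4]), [53, 56, 2317], array([ 0.519, -0.028,  0.188])), (array([575.8, 155.9]), [43, 54, 1552], array([ 0.683, -0.225,  0.188])), (array([620.4, 233.6]), [22, 14, 141], array([ 0.684, -0.33 ,  0.188])), (array([605.8, 248.9]), [8, 8, 41], array([ 0.665, -0.337,  0.188])), (array([631.4, 254.8]), [9, 9, 43], array([ 0.683, -0.361,  0.188])), (array([597.5, 256.5]), [9, 9, 47], array([ 0.654, -0.34 ,  0.188])), (array([150.7, 285.5]), [27, 50, 433], array([ 0.263, -0.06 ,  0.188])), (array([470.3, 289.3]), [28, 51, 653], array([ 0.53 , -0.289,  0.188])), (array([635.2, 275.2]), [10, 14, 64], array([ 0.676, -0.388,  0.188])), (array([442., 336.]), [293, 21, 4644], array([ 0.472, -0.323,  0.188]))]
[(array([324. , 192.6]), [17, 16, 233], array([ 0.519, -0.033,  0.188])), (array([373.2, 193.9]), [17, 17, 239], array([0.605, 0.068, 0.188])), (array([291.8, 336. ]), [29, 19, 333], array([ 0.776, -0.322,  0.188]))]
drift_grip [(0.91, array([ 0.443, -0.203,  0.02 ])), (0.75, array([ 0.388, -0.046,  0.02 ])), (0.57, array([ 0.249, -0.303,  0.02 ]))]
drift_tip [(0.78, array([ 0.599, -0.189,  0.011])), (0.73, array([ 0.285, -0.016,  0.011]))]
```

```bash
python3 -c "
from h import *
print(job.close_job());go()"
```

```text
the job is handed in; nothing more can be done
None
the job is handed in; nothing more can be done
```

The changeover is done and the job is handed in at about 63 s on the robot clock; the report gives no verdict.

- **Single-jar top:** I drove it loose with the large wooden drift from the tray, leaving the small one and the red one alone. The wedge raised it about 11 mm with no finger on it. It now stands upright on the rails, about 6 mm short of the berth mark.
- **Four-jar top:** I started its shank about 45° off the slot, twisted and pushed. It stopped hard at the computed home height with about 37 N on the wrist and turned to the slot's measured direction.
- **Drift:** It was knocked about 25 mm back in its tray while I was working, with its handle against the rear rim. I picked it up and set it down again further in. The last reading puts its handle at about (0.443, -0.203), inside the tray.
- **Jars:** I found only two. Both stand upright on opposite pads, and the last readings put them within a few millimetres of the pad centres.

**Checks that failed or disagreed:**
- The last overview picture went past the 16-picture limit, so the final check rests on the trained networks and lid colour only.
- The network missed the jar on the second pad in the side camera and read it about 2 cm off in the overview. A closer wrist view and the lid colour in two cameras put it on its pad.
- Readings from different cameras differed by up to about 1.5 cm for the drift and single-jar top, but all stay within the limits.

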